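# Put the left-over fittings back into the tilt-out bin

## Task

Tip the tilt-out bin fully forward, then put every loose straight connector and swivel nut from the tray into it, each kind in the compartment (left or right) under the sample of that kind fixed on the roof. Once they are all in, push the bin back until it clicks fully home, and leave the check valve, the tee and the cap where they are.

Things in the scene. Friction and masses are not known exactly. Their poses are not given: they have to be found in the camera images.
- bin (a joint): tilt-out bin, rad: 0 fully home (upright, clicked), grows as it tips towards the robot about its bottom front edge; 0.85 is the stop. Stiff, mostly stays where left (loaded, it may drop back as far as the catch, about 0.07). The sprung catch takes about 10 N at the lip to pull out of; push the lip firmly (4 to 10 N) past 0.04 and it clicks home. Starts 0 to 0.2.
- bin_pivot (a point): fixed point, middle of the pivot line (the bin's bottom front edge), 15 mm above the bench. Axes: x from the bin's front to its back, away from the robot, y left along the pivot, z up. Tipped by q, a bin point (x, z) from the pivot stands at (x cos q - z sin q, x sin q + z cos q). Front panel of the bin: 256 mm wide, 170 high, x = 0 to 6.
- lip_top (a point): middle of the top edge of the pull lip, on its front face, 225 mm above the pivot when home; moves with the bin. The lip is an upright plate above the middle of the front panel, 100 wide (y), 8 thick (x = 0 to 8), standing 46 above the roof: hooked from behind or pushed from in front by fingers pointing down that follow its arc (a level push on the tipped lip jams by friction).
- roof_mid (a point): centre of the top of the flat roof of the fixed sheet-steel unit round the bin, 179 mm above the pivot. The roof spans x = 6 to 155 mm behind the pivot and 284 mm in y. Below it are the unit's cheeks (outside y = +-142) and back.
- bin_floor (a point): centre of the bin's inner floor, moves with the bin: 65 mm behind, 5 above the pivot in bin axes. Inside 119 deep (x); a 5 mm wall at y = 0 makes two compartments 120 wide, left (centre y = +63) and right (-63). Walls 100 high (150 by the front panel). Fully tipped, the mouth is above x = -128 to 0 from the pivot; a fitting let go 55 in front of and 110 above the pivot slides in.
- sample_connector_top (a point): top of the middle of the sample straight connector that is fixed on the roof of the bin unit, above the compartment in which this kind belongs (left or right, varies); same size as the loose ones, it does not come off. Samples reach up to 44 mm above the roof.
- sample_nut_top (a point): top of the middle of the sample swivel nut that is fixed on the roof of the bin unit, above the compartment in which this kind belongs (left or right, varies); same size as the loose ones, it does not come off. Samples reach up to 44 mm above the roof.
- connector1_mid (a point): centre of a loose steel straight connector: slim, 95 mm long along its x axis, with a 30 x 30 mm square waist 38 mm long in the middle and round ends of 24 mm diameter; 0.14 kg. Starts lying in a tray compartment, x level. May be absent.
- connector2_mid (a point): centre of a loose steel straight connector: slim, 95 mm long along its x axis, with a 30 x 30 mm square waist 38 mm long in the middle and round ends of 24 mm diameter; 0.14 kg. Starts lying in a tray compartment, x level. May be absent.
- connector3_mid (a point): centre of a loose steel straight connector: slim, 95 mm long along its x axis, with a 30 x 30 mm square waist 38 mm long in the middle and round ends of 24 mm diameter; 0.14 kg. Starts lying in a tray compartment, x level. May be absent.
- nut1_mid (a point): centre of the square part of a loose steel swivel nut: stubby, 65 mm long along its x axis, a 44 mm cube with a round collar (36 mm diameter, 21 long) on its +x side; 0.16 kg. Starts lying in a tray compartment, x level. May be absent.
- nut2_mid (a point): centre of the square part of a loose steel swivel nut: stubby, 65 mm long along its x axis, a 44 mm cube with a round collar (36 mm diameter, 21 long) on its +x side; 0.16 kg. Starts lying in a tray compartment, x level. May be absent.
- nut3_mid (a point): centre of the square part of a loose steel swivel nut: stubby, 65 mm long along its x axis, a 44 mm cube with a round collar (36 mm diameter, 21 long) on its +x side; 0.16 kg. Starts lying in a tray compartment, x level. May be absent.
- tray_mid (a point): centre of the floor of the fixed sheet-steel tray, 262 (x) by 336 (y) mm outside, its floor 4 mm above the bench, walls and dividers 16 mm high over the bench and 4 mm thick; 2 by 3 compartments about 125 by 107 mm, at most one fitting in each at the start.
- check_valve: bronze check-valve body standing on the bench, 56 mm diameter, 92 high; origin under it. Leave alone.
- tee: grey cast-iron tee lying on the bench, 90 x 75 mm, 44 high; origin under it. Leave alone.
- cap: orange plastic coupler cap on the bench, 68 mm diameter, 45 high; origin under it. Leave alone.

How it is judged:
On the way, in this order (a step that is already met when the one before it is completed fails the run):
1. the bin is tipped forward to its stop (value of joint bin above 0.75 rad), for 0.2 s.
2. all fittings lie in their compartments while the bin is still tipped forward (x of connector1_mid in the frame of bin_floor between -0.065 and 0.065 m and z of connector1_mid in the frame of bin_floor between -0.005 and 0.17 m and y of connector1_mid in the frame of bin_floor between -0.126 and 0.126 m and x of connector2_mid in the frame of bin_floor between -0.065 and 0.065 m and z of connector2_mid in the frame of bin_floor between -0.005 and 0.17 m and y of connector2_mid in the frame of bin_floor between -0.126 and 0.126 m and x of connector3_mid in the frame of bin_floor between -0.065 and 0.065 m and z of connector3_mid in the frame of bin_floor between -0.005 and 0.17 m and y of connector3_mid in the frame of bin_floor between -0.126 and 0.126 m and x of nut1_mid in the frame of bin_floor between -0.065 and 0.065 m and z of nut1_mid in the frame of bin_floor between -0.005 and 0.17 m and y of nut1_mid in the frame of bin_floor between -0.126 and 0.126 m and x of nut2_mid in the frame of bin_floor between -0.065 and 0.065 m and z of nut2_mid in the frame of bin_floor between -0.005 and 0.17 m and y of nut2_mid in the frame of bin_floor between -0.126 and 0.126 m and x of nut3_mid in the frame of bin_floor between -0.065 and 0.065 m and z of nut3_mid in the frame of bin_floor between -0.005 and 0.17 m and y of nut3_mid in the frame of bin_floor between -0.126 and 0.126 m and (y of each of sample_connector_top, connector1_mid, connector2_mid, connector3_mid in the frame of bin_floor below 0 m or y of each of sample_connector_top, connector1_mid, connector2_mid, connector3_mid in the frame of bin_floor above 0 m) and (y of each of sample_nut_top, nut1_mid, nut2_mid, nut3_mid in the frame of bin_floor below 0 m or y of each of sample_nut_top, nut1_mid, nut2_mid, nut3_mid in the frame of bin_floor above 0 m) and value of joint bin above 0.5 rad), for 0.2 s.
At the end, for the whole second after the job is handed in: the bin is clicked home (within 0.025 rad), every fitting present lies inside it, in the compartment under the sample of its kind (x of connector1_mid in the frame of bin_floor between -0.065 and 0.065 m and z of connector1_mid in the frame of bin_floor between -0.005 and 0.17 m and y of connector1_mid in the frame of bin_floor between -0.126 and 0.126 m and x of connector2_mid in the frame of bin_floor between -0.065 and 0.065 m and z of connector2_mid in the frame of bin_floor between -0.005 and 0.17 m and y of connector2_mid in the frame of bin_floor between -0.126 and 0.126 m and x of connector3_mid in the frame of bin_floor between -0.065 and 0.065 m and z of connector3_mid in the frame of bin_floor between -0.005 and 0.17 m and y of connector3_mid in the frame of bin_floor between -0.126 and 0.126 m and x of nut1_mid in the frame of bin_floor between -0.065 and 0.065 m and z of nut1_mid in the frame of bin_floor between -0.005 and 0.17 m and y of nut1_mid in the frame of bin_floor between -0.126 and 0.126 m and x of nut2_mid in the frame of bin_floor between -0.065 and 0.065 m and z of nut2_mid in the frame of bin_floor between -0.005 and 0.17 m and y of nut2_mid in the frame of bin_floor between -0.126 and 0.126 m and x of nut3_mid in the frame of bin_floor between -0.065 and 0.065 m and z of nut3_mid in the frame of bin_floor between -0.005 and 0.17 m and y of nut3_mid in the frame of bin_floor between -0.126 and 0.126 m and (y of each of sample_connector_top, connector1_mid, connector2_mid, connector3_mid in the frame of bin_floor below 0 m or y of each of sample_connector_top, connector1_mid, connector2_mid, connector3_mid in the frame of bin_floor above 0 m) and (y of each of sample_nut_top, nut1_mid, nut2_mid, nut3_mid in the frame of bin_floor below 0 m or y of each of sample_nut_top, nut1_mid, nut2_mid, nut3_mid in the frame of bin_floor above 0 m) and value of joint bin below 0.025 rad); the robot touches nothing.
It fails at once if the check valve is shifted by more than 3 cm (distance of check_valve from where it was at the start of the episode above 0.03 m).
It fails at once if the tee is shifted by more than 3 cm (distance of tee from where it was at the start of the episode above 0.03 m).
It fails at once if the cap is shifted by more than 3 cm (distance of cap from where it was at the start of the episode above 0.03 m).
Of connector1, connector2, connector3, nut1, nut2, nut3 only 4 to 6 are there at a start; the rules pass over those that are not, and their reading is None.
At some moment in a run one of connector1, connector2, connector3, nut1, nut2, nut3 may be knocked a few centimetres aside while the robot is not near it.
Once in a run the grip may slacken for a moment while it holds something.
It also fails if it takes over 210 s, if anything falls off the work surface, if the arm or the gripper's body presses on something with over 40 N, if the wrist force passes 120 N, or if a joint passes its speed limit or range.

## Robot

A 6-joint arm with a two-finger parallel gripper is mounted at the origin on the work surface. World frame = base frame: x ahead of the robot, y to its left, z up, the work surface at z = 0. Lengths are in m, angles in rad, forces in N, time in s.
With the tool pointing down it reaches from about 0.25 to 0.725 m from the base axis. Payload 9.7 kg.
Tool frame: the origin (TCP) lies midway between the tips of the shut fingers; the grasp point (between the pads) lies 19 mm behind it; y points along the fingers, z is the direction in which the jaws open and shut, and the axes are right-handed (so a half turn about y gives the same grasp; the last joint's range is limited). The gripper opens to 85 mm and grips with 20 to 120 N. Pads are 22 mm wide; open, the fingers measure 114 mm over their backs; the gripper's body (76 mm by 85 mm) begins 54 mm behind the grasp point. The pads swing forward as they close: fully open they stand 13 mm farther back than shut.
Start: joints at [1.199, 0.087, 0.176, 1.66, 0, 1.571], TCP at [0.2, 0.512, 0.231] pointing down, gripper open.
Joint ranges: [-3.13, 3.13], [-0.85, 1.81], [-1.15, 1.24], [-2.2, 2.28], [-1.44, 1.52], [-3.14, 3.14]. Speed limits (rad/s): [2.22, 2.22, 2.57, 3.14, 3.14, 3.14].

## Interface

Orientations are given as a rotation vector (axis times angle).
In Python, from cell import readout, snapshot, robot, recognise, pinpoint gives the robot as it stands.
- The arm moves only by the shell command python3 -m jog 'ROWS' [FORCE]. ROWS is JSON, one flat list of numbers, 7 for each row, row after row: the opening, from -1 (shut) to 1 (fully open), then the shift along the tool's x, y, z in mm, then the turn, a rotation vector about the tool's x, y, z in rad. A call has 1 to 12 rows; each row shifts and turns the commanded pose from where the row before left it, along the tool's axes as they then stand; what a row does not reach is not made up. A row lasts 1/10 s, in which the tool goes at most 50 mm and 8.59 degrees, less where a joint would pass 70% of its speed; a pose out of reach is approached as far as the arm can. A call with a gripper value outside its range is refused whole. The fingers move at their own pace and stop on an object; FORCE is the grip in N (left out, the last holds). Time passes only in rows, so rows that do not move let the fingers close. It gives the time, the measured TCP pose, the force and the opening at its end, in the units of the state.
- readout.read_state(): the state, without advancing time (a new reading comes with each control period).
- snapshot(name): name is "scene" or "top" or "wrist"; returns a dict with "color" (480x640x3 uint8, red, green, blue), "range_z" (480x640 float32, m along the optical axis (not along the pixel's ray), 0 where there is no reading), "vfov" (degrees; the focal length in pixels is half the picture's height over the tangent of half this angle, whatever the lens; pixels are square), "cx", "cy" (the principal point, pixels), "R" (3x3) and "t" (3): a world point X has camera coordinates R X + t. Camera axes: x right, y down, z forward; pixel columns grow to the right and rows downward; lengths in m; the calibration is good to about 2 mm. A picture is of the moment at which its call begins.
- robot.finish_job(): hands the job in, once; it reports no verdict.
Trained networks look in a picture, given as the dict that the camera call returned (one of the last four; its "shot" number tells which), for a name from the list of things; names that differ only in an ending like _2 or _b are one class to them, and where a whole thing is asked for, a point or a joint stands for the part that bears it (a point fixed in the world has none). Each returns a list of dicts, best first, with "score" (0 to 1); they miss things now and then, are a little off and sometimes report something else, mostly with a low value. They report only what shows in the picture. A call takes as long as a camera call.
- recognise(label, picture): "point" ([x, y, z] in m, in world coordinates, good to about 4 mm: the middle of the surface that is visible of it).
- pinpoint(label, picture): "point" ([x, y, z] in m, in world coordinates, good to about 4 mm: a listed point, or the origin of a listed thing).
The state is a dict: "clock": time; "qpos": joint angles; "joint_velocities": joint speeds; "joint_torque": joint torques, N m; "eef_pos": TCP position; "tcp_rot": TCP orientation; "ft_force": force on the tool from outside, world axes, zero at the start; "moment": the same for the moment, N m; "grip_width": finger opening in m.
Only numpy, scipy, OpenCV 4.12 (cv2) and the standard library are available. Lean on these libraries where they do the work, as an engineer would, in place of code of your own. Each camera call takes 0.05 s, during which the arm holds its last target.

## Working session

There is one attempt and no reset: what is moved stays moved. The work goes in short steps, Python scripts to look and compute and a shell command to move; the robot and the scene stay as the last step left them, time stands still between calls to the robot, and variables do not carry over. Pictures are saved under pics/ and viewed, and the job is handed in when it is done.

```bash
ls; mkdir -p pics; python3 - <<'E'
from cell import readout, snapshot, robot, recognise, pinpoint
import cv2,numpy as np
s=readout.read_state(); print({k:np.round(v,3).tolist() for k,v in s.items()})
for n in ["scene","top"]:
    p=snapshot(n); cv2.imwrite(f"pics/{n}0.png",p["color"][:,:,::-1]); print(n,p["vfov"],np.round(p["R"],3).tolist(),np.round(p["t"],3).tolist())
    for l in ["bin_pivot","lip_top","roof_mid","bin_floor","sample_connector_top","sample_nut_top","connector1_mid","nut1_mid","tray_mid","check_valve","tee","cap"]:
        r=pinpoint(l,p); print(l,[(np.round(d["point"],3).tolist(),round(d["score"],2)) for d in r[:7]])
E
```

```text
pics
{'clock': 0.0, 'qpos': [1.199, 0.087, 0.175, 1.66, -0.0, 1.571], 'joint_velocities': [-0.001, -0.002, -0.0, 0.003, 0.001, -0.001], 'joint_torque': [-0.001, -52.039, 46.48, 0.017, -0.0, 0.0], 'eef_pos': [0.2, 0.512, 0.231], 'tcp_rot': [-1.552, 0.292, -0.292], 'ft_force': [0.17, 0.688, 0.068], 'moment': [-0.011, -0.016, -0.037], 'grip_width': 0.085}
scene 51.11207617515397 [[-0.716, 0.698, 0.005], [0.44, 0.457, -0.773], [-0.541, -0.552, -0.635]] [0.436, -0.142, 1.627]
bin_pivot [([0.592, -0.295, 0.017], 0.49)]
lip_top []
roof_mid [([0.581, -0.18, 0.025], 0.72), ([0.753, 0.184, 0.199], 0.57)]
bin_floor []
sample_connector_top [([0.773, 0.245, 0.227], 0.83)]
sample_nut_top [([0.749, 0.127, 0.236], 0.64)]
connector1_mid [([0.486, -0.058, 0.022], 0.67), ([0.448, -0.279, 0.025], 0.47)]
nut1_mid [([0.592, -0.072, 0.022], 0.48)]
tray_mid [([0.53, -0.179, 0.004], 0.88), ([0.638, 0.193, 0.237], 0.38)]
check_valve [([0.513, 0.474, -0.001], 0.96)]
tee [([0.53, -0.504, 0.001], 0.9)]
cap [([0.655, -0.458, -0.001], 0.85)]
top 50.35235922195081 [[-0.02, -1.0, 0.001], [-0.996, 0.02, -0.092], [0.092, -0.003, -0.996]] [0.013, 0.626, 1.334]
bin_pivot [([0.668, 0.19, 0.016], 0.8), ([0.581, -0.183, 0.025], 0.53)]
lip_top [([0.636, 0.197, 0.235], 0.6)]
roof_mid [([0.748, 0.187, 0.196], 0.84), ([0.768, 0.25, 0.226], 0.58)]
bin_floor [([0.73, 0.188, 0.031], 0.72), ([0.586, -0.181, 0.025], 0.48)]
sample_connector_top [([0.768, 0.247, 0.225], 0.86), ([0.669, 0.188, 0.02], 0.43)]
sample_nut_top [([0.74, 0.126, 0.241], 0.88)]
connector1_mid [([0.487, -0.057, 0.021], 0.77)]
nut1_mid [([0.597, -0.071, 0.024], 0.65), ([0.584, -0.185, 0.024], 0.65)]
tray_mid [([0.533, -0.18, 0.004], 0.64), ([0.769, 0.247, 0.226], 0.45), ([0.482, -0.161, 0.018], 0.24)]
check_valve [([0.515, 0.477, 0.002], 0.75)]
tee [([0.526, -0.506, 0.002], 0.59), ([0.537, -0.177, 0.003], 0.59)]
cap [([0.652, -0.458, 0.002], 0.79), ([0.59, -0.294, 0.018], 0.69)]
```

View pics/scene0.png

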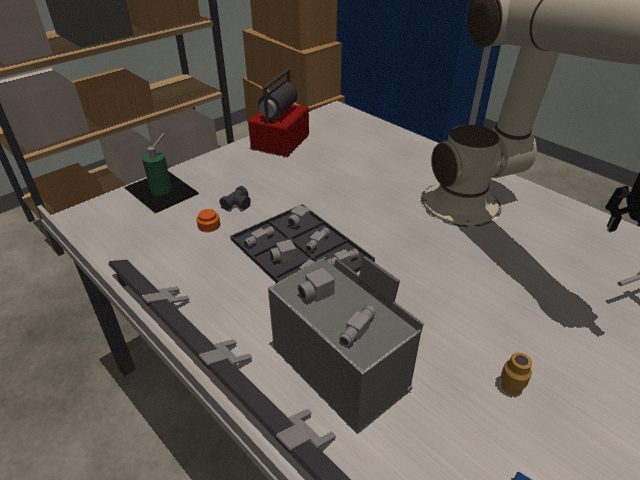

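View pics/top0.png

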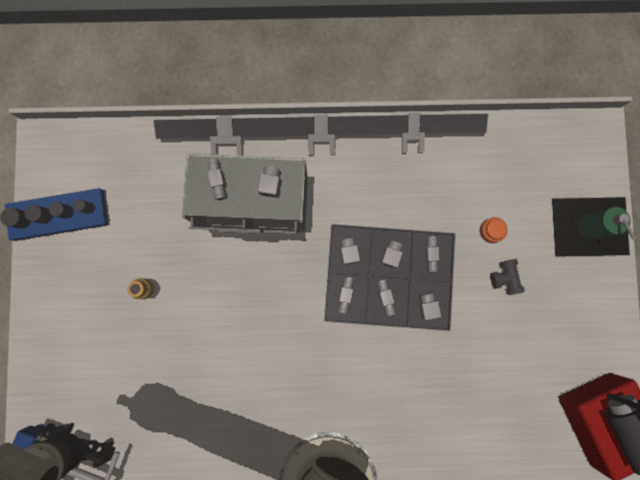

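The scene shows six fittings in the tray. In the top view the nuts are at (349,250), (394,254) and (431,306), and the connectors at (433,252), (346,294) and (388,298). The bin is slightly open. The connector sample is on the left (217,178) and the nut sample on the right (269,181). Next I'll measure exact poses.

```bash
cat > h.py <<'E'
from cell import readout, snapshot, robot, recognise, pinpoint
import cv2,numpy as np,json
from scipy.spatial.transform import Rotation as Ro
def save(p,n): cv2.imwrite(f"pics/{n}.png",p["color"][:,:,::-1])
def cloud(p):
    z=p["range_z"]; h,w=z.shape; f=h/2/np.tan(np.radians(p["vfov"])/2)
    u,v=np.meshgrid(np.arange(w),np.arange(h))
    X=np.stack([(u-p["cx"])/f*z,(v-p["cy"])/f*z,z],-1)
    W=(X-np.array(p["t"]))@np.array(p["R"]); W[z==0]=np.nan
    return W
def blobs(p,lo,hi,zlo,zhi,minn=30):
    W=cloud(p)
    with np.errstate(invalid='ignore'):
        m=np.all((W[...,:2]>lo)&(W[...,:2]<hi),-1)&(W[...,2]>zlo)&(W[...,2]<zhi)
    n,l=cv2.connectedComponents(m.astype(np.uint8),connectivity=4)
    out=[]
    for i in range(1,n):
        q=W[l==i]
        if len(q)<minn: continue
        (c,s,a)=cv2.minAreaRect((q[:,:2]*1000).astype(np.float32))
        if s[0]<s[1]: a+=90; s=s[::-1]
        vv,uu=np.where(l==i)
        out.append(dict(c=np.round(c,1).tolist(),size=np.round(s,0).tolist(),ang=round((a+90)%180-90,1),ztop=round(np.percentile(q[:,2],95)*1000,1),mean=np.round(q.mean(0)*1000,1).tolist(),px=[int(uu.mean()),int(vv.mean())],n=len(q)))
    return out
def st(show=True):
    s=readout.read_state(); R=Ro.from_rotvec(s["tcp_rot"]).as_matrix(); 
    if show: print("t",round(s["clock"],2),"tcp",np.round(np.array(s["eef_pos"])*1000,1),"F",np.round(s["ft_force"],1),"grip",round(s["grip_width"]*1000,1),"\nq",np.round(s["qpos"],2),"axes x,y,z:",np.round(R.T,2).tolist())
    return np.array(s["eef_pos"])*1000,R
def down(jaw):  # jaw direction angle in deg of tool z in world xy
    a=np.radians(jaw); z=np.array([np.cos(a),np.sin(a),0]); y=np.array([0,0,-1.]); return np.stack([np.cross(y,z),y,z],1)
def plan(wps,p0=None,R0=None):
    """wps: list of (pos mm, R or None, n rows). prints rows (no opening) rounded, simulating"""
    if p0 is None: p0,R0=st(False)
    p=np.array(p0,float);R=R0.copy()
    for (tp,TR,n) in wps:
        TR=R if TR is None else TR
        tp=np.array(tp,float)
        for k in range(n):
            rv=Ro.from_matrix(R.T@TR).as_rotvec()/(n-k)
            rv=np.round(rv,3); d=np.round(R.T@(tp-p)/(n-k),1)
            print([*d.tolist(),*rv.tolist()], "WARN" if np.linalg.norm(d)>50 or np.linalg.norm(rv)>.1499 else "")
            p=p+R@d; R=R@Ro.from_rotvec(rv).as_matrix()
        print("  ->",np.round(p,1))
    return p,R
E
python3 - <<'E'
from h import *
st()
p=snapshot("top")
for b in blobs(p,(.39,-.36),(.68,0),.022,.08): print(b)
print("bin")
for b in blobs(p,(.55,.0),(.9,.4),.185,.3): print(b)
for b in blobs(p,(.55,.0),(.9,.4),.185,.203): print(b)
for b in blobs(p,(.55,.0),(.72,.4),.205,.3): print(b)
E
```

```text
t 1.3 tcp [199.8 512.4 231.3] F [-0.5 -0.9 -0.1] grip 85.4 
q [ 1.2   0.09  0.18  1.66 -0.    1.57] axes x,y,z: [[0.93, -0.36, 0.0], [0.0, -0.0, -1.0], [0.36, 0.93, 0.0]]
{'c': [587.9, -293.8], 'size': [94.0, 31.0], 'ang': 2.0, 'ztop': np.float64(37.3), 'mean': [588.1, -293.2, 31.0], 'px': [432, 254], 'n': 343}
{'c': [600.9, -71.8], 'size': [65.0, 44.0], 'ang': 8.5, 'ztop': np.float64(51.6), 'mean': [598.6, -71.3, 44.5], 'px': [349, 251], 'n': 391}
{'c': [590.8, -186.0], 'size': [65.0, 44.0], 'ang': -19.2, 'ztop': np.float64(51.8), 'mean': [588.4, -184.3, 44.5], 'px': [392, 254], 'n': 403}
{'c': [484.4, -59.7], 'size': [95.0, 30.0], 'ang': -10.2, 'ztop': np.float64(37.0), 'mean': [484.5, -59.6, 30.7], 'px': [346, 295], 'n': 344}
{'c': [475.7, -167.3], 'size': [95.0, 30.0], 'ang': 13.7, 'ztop': np.float64(37.3), 'mean': [475.5, -166.9, 31.0], 'px': [386, 297], 'n': 350}
{'c': [450.3, -278.2], 'size': [66.0, 44.0], 'ang': 10.5, 'ztop': np.float64(51.1), 'mean': [448.4, -277.0, 44.2], 'px': [429, 307], 'n': 429}
bin
{'c': [744.0, 183.9], 'size': [285.0, 156.0], 'ang': 86.3, 'ztop': np.float64(233.3), 'mean': [744.9, 182.5, 197.7], 'px': [244, 187], 'n': 7439}
{'c': [641.0, 189.6], 'size': [99.0, 15.0], 'ang': 86.1, 'ztop': np.float64(240.7), 'mean': [638.6, 187.2, 231.6], 'px': [240, 230], 'n': 198}
{'c': [744.0, 183.9], 'size': [285.0, 156.0], 'ang': 86.3, 'ztop': np.float64(196.9), 'mean': [743.4, 183.3, 193.0], 'px': [244, 188], 'n': 6388}
{'c': [639.7, 189.8], 'size': [99.0, 12.0], 'ang': 86.0, 'ztop': np.float64(240.8), 'mean': [638.1, 188.8, 234.7], 'px': [239, 230], 'n': 183}
```

```bash
cat >> h.py <<'E'
PIV=np.array([666.,189.5,15.]); YAW=np.radians(-3.7)
UX=np.array([np.cos(YAW),np.sin(YAW),0]); UY=np.array([-np.sin(YAW),np.cos(YAW),0]); UZ=np.array([0,0,1.])
def unit(x,y,z): return PIV+UX*x+UY*y+UZ*z
def binp(x,y,z,q): return unit(x*np.cos(q)-z*np.sin(q),y,x*np.sin(q)+z*np.cos(q))
def binR(q):
    x=UX*np.cos(q)+UZ*np.sin(q); z=-UX*np.sin(q)+UZ*np.cos(q); return np.stack([x,-z,UY],1)
E
python3 - <<'E'
from h import *
p0,R0=st()
plan([(p0+[50,-20,100],R0,3),(binp(27,0,275,.13),binR(.13),12),(binp(27,0,201,.13),binR(.13),4)])
E
```

```text
t 1.35 tcp [199.8 512.4 231.3] F [ 0.2 -0.2  0.9] grip 85.3 
q [1.2  0.09 0.18 1.66 0.   1.57] axes x,y,z: [[0.93, -0.36, -0.0], [-0.0, -0.0, -1.0], [0.36, 0.93, -0.0]]
[17.9, -33.3, -0.2, 0.0, 0.0, 0.0] 
[18.0, -33.4, -0.1, 0.0, 0.0, 0.0] 
[17.9, -33.3, -0.2, 0.0, 0.0, 0.0] 
  -> [249.8 492.4 331.3]
[40.8, 3.3, -11.1, 0.002, -0.026, -0.011] 
[40.4, 3.8, -12.2, 0.002, -0.026, -0.011] 
[40.1, 4.2, -13.3, 0.002, -0.025, -0.011] 
[39.7, 4.6, -14.3, 0.002, -0.026, -0.011] 
[39.2, 5.0, -15.3, 0.002, -0.025, -0.011] 
[38.8, 5.4, -16.3, 0.001, -0.026, -0.011] 
[38.3, 5.8, -17.3, 0.002, -0.025, -0.01] 
[37.8, 6.1, -18.2, 0.001, -0.026, -0.011] 
[37.2, 6.5, -19.2, 0.002, -0.025, -0.01] 
[36.7, 6.9, -20.2, 0.001, -0.026, -0.011] 
[36.0, 7.3, -21.1, 0.002, -0.025, -0.01] 
[35.4, 7.5, -22.0, 0.001, -0.026, -0.011] 
  -> [657.1 190.1 291.2]
[0.0, 18.5, -0.0, 0.0, 0.0, 0.0] 
[0.0, 18.5, -0.0, 0.0, 0.0, 0.0] 
[0.0, 18.5, -0.0, 0.0, 0.0, 0.0] 
[0.0, 18.5, -0.0, 0.0, 0.0, 0.0] 
  -> [666.7 189.5 217.8]
```

```bash
python3 -m jog '[-1,18,-33,0,0,0,0, -1,18,-33,0,0,0,0, -1,18,-33,0,0,0,0, -1,41,3,-11,0.002,-0.026,-0.011, -1,40,4,-12,0.002,-0.026,-0.011, -1,40,4,-13,0.002,-0.026,-0.011, -1,40,5,-14,0.002,-0.026,-0.011, -1,39,5,-15,0.002,-0.026,-0.011, -1,39,5,-16,0.001,-0.026,-0.011, -1,38,6,-17,0.002,-0.025,-0.011, -1,38,6,-18,0.001,-0.026,-0.011, -1,37,6,-19,0.002,-0.025,-0.01]' 40
python3 - <<'E'
from h import *
st()
plan([(binp(27,0,275,.13),binR(.13),4),(binp(27,0,201,.13),binR(.13),4)])
E
```

```text
clock: 2.55
eef_pos: [0.5574, 0.2673, 0.301]
tcp_rot: [-1.569, 0.03, -0.187]
ft_force: [0.1, 0.5, 0.5]
grip_width: -0.0002
t 2.55 tcp [557.4 267.3 301. ] F [0.1 0.5 0.5] grip -0.2 
q [ 0.47  0.21  0.44  1.72 -0.05  0.61] axes x,y,z: [[0.99, -0.14, 0.1], [0.1, -0.01, -1.0], [0.14, 0.99, 0.0]]
[27.0, 5.1, -15.7, 0.001, -0.018, -0.008] 
[26.6, 5.3, -16.2, 0.001, -0.019, -0.007] 
[26.3, 5.4, -16.7, 0.001, -0.018, -0.008] 
[26.0, 5.7, -17.2, 0.001, -0.019, -0.007] 
  -> [657.2 190.  291.1]
[-0.0, 18.5, 0.0, 0.0, 0.0, -0.0] 
[-0.0, 18.5, 0.0, 0.0, 0.0, -0.0] 
[-0.0, 18.5, 0.0, 0.0, 0.0, -0.0] 
[-0.0, 18.5, 0.1, 0.0, 0.0, -0.0] 
  -> [666.7 189.5 217.8]
```

```bash
python3 -m jog '[-1,27,5,-16,0.001,-0.018,-0.008, -1,27,5,-16,0.001,-0.019,-0.007, -1,26,5.5,-17,0.001,-0.018,-0.008, -1,26,5.5,-17,0.001,-0.019,-0.007, -1,0,0,0,0,0,0]'
python3 - <<'E'
from h import *
st()
for n in ("scene","wrist"):
    p=snapshot(n); save(p,n+"1")
plan([(binp(27,0,275,.13),binR(.13),1),(binp(27,0,201,.13),binR(.13),4)])
E
```

```text
clock: 3.05
eef_pos: [0.6579, 0.1884, 0.29]
tcp_rot: [-1.573, -0.047, -0.154]
ft_force: [-0.4, 0.3, -0.3]
grip_width: -0.0001
t 3.05 tcp [657.9 188.4 290. ] F [-0.4  0.3 -0.3] grip -0.1 
q [ 0.3   0.33  0.58  1.69 -0.05  0.36] axes x,y,z: [[0.99, -0.07, 0.13], [0.13, -0.01, -0.99], [0.07, 1.0, -0.0]]
[1.1, 0.1, -0.3, 0.0, -0.002, -0.002] 
  -> [657.1 190.1 291.2]
[0.0, 18.5, 0.0, 0.0, -0.0, 0.0] 
[0.0, 18.5, 0.0, 0.0, -0.0, 0.0] 
[0.0, 18.5, 0.0, 0.0, -0.0, 0.0] 
[0.0, 18.5, 0.0, 0.0, -0.0, 0.0] 
  -> [666.7 189.4 217.8]
```

View pics/scene1.png

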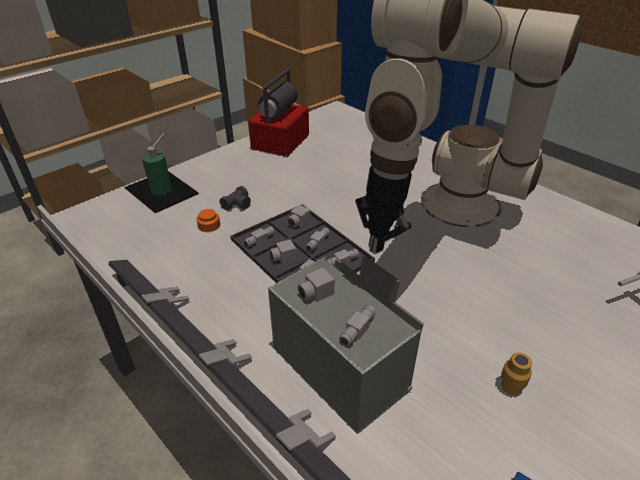

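View pics/wrist1.png

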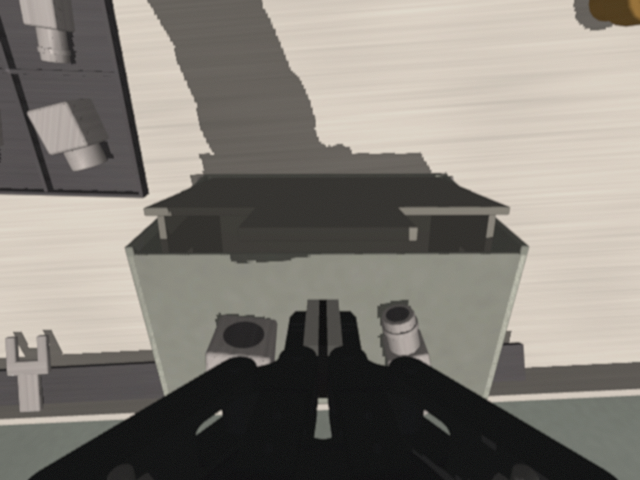

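```bash
python3 -m jog '[-1,0,19,0,0,0,0, -1,0,19,0,0,0,0, -1,0,18,0,0,0,0, -1,0,18,0,0,0,0, -1,0,0,0,0,0,0]'
python3 - <<'E'
from h import *
st()
p=snapshot("wrist"); save(p,"wrist2")
R=binR
w=[(binp(17,0,201,q),binR(q),n) for q,n in ((.14,1),(.30,2),(.45,2),(.60,2),(.75,2),(.83,1))]
plan(w)
E
```

```text
clock: 3.65
eef_pos: [0.6639, 0.191, 0.2159]
tcp_rot: [-1.573, -0.048, -0.149]
ft_force: [-0.9, 0.8, 0.3]
grip_width: 0.0002
t 3.65 tcp [663.9 191.  215.9] F [-0.9  0.8  0.3] grip 0.2 
q [ 0.3   0.31  0.39  1.54 -0.05  0.36] axes x,y,z: [[0.99, -0.06, 0.13], [0.12, -0.01, -0.99], [0.06, 1.0, -0.0]]
[-9.5, 0.1, -1.4, 0.001, 0.0, -0.013] 
  -> [654.8 190.2 216.4]
[-16.1, -0.1, 0.0, -0.0, 0.0, -0.08] 
[-16.1, -1.3, 0.0, -0.0, -0.0, -0.08] 
  -> [622.9 192.3 212. ]
[-15.1, -0.2, 0.0, -0.0, -0.0, -0.075] 
[-15.0, -1.3, 0.0, -0.0, -0.0, -0.075] 
  -> [594.  194.1 203.4]
[-15.1, -0.1, 0.0, -0.0, -0.0, -0.075] 
[-15.1, -1.3, 0.0, -0.0, -0.0, -0.075] 
  -> [566.8 195.9 190.5]
[-15.1, -0.2, 0.0, -0.0, -0.0, -0.075] 
[-15.1, -1.2, 0.0, -0.0, -0.0, -0.075] 
  -> [541.7 197.5 173.6]
[-16.1, -0.8, -0.0, -0.0, -0.0, -0.08] 
  -> [529.4 198.3 163.2]
```

View pics/wrist2.png

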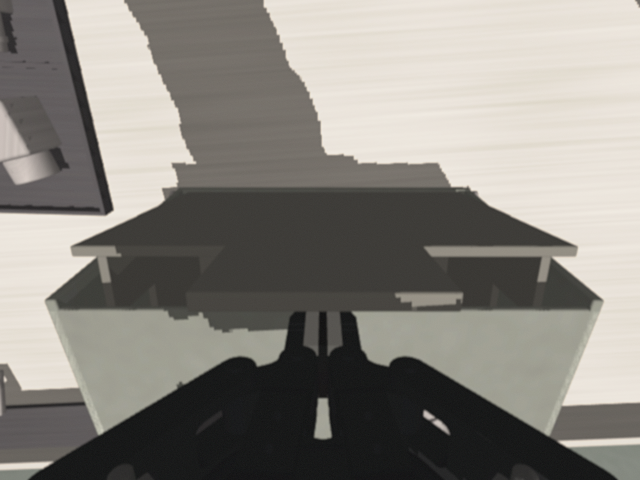

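```bash
python3 -m jog '[-1,-9,0,-1,0,0,-0.013, -1,-10,0,0,0,0,-0.05, -1,-10,-0.5,0,0,0,-0.05, -1,-10,-0.5,0,0,0,-0.05, -1,-10,-0.5,0,0,0,-0.05, -1,-10,-0.5,0,0,0,-0.05, -1,-10,-0.5,0,0,0,-0.05]'
python3 - <<'E'
from h import *
st()
p=snapshot("wrist"); save(p,"wrist3")
p=snapshot("top")
for b in blobs(p,(.5,.0),(.72,.4),.205,.25): print(b)
w=[(binp(17,0,201,q),binR(q),n) for q,n in ((.45,1),(.60,3),(.75,3),(.83,2))]
plan(w)
E
```

```text
clock: 4.4
eef_pos: [0.5982, 0.1943, 0.2063]
tcp_rot: [-1.555, -0.301, -0.402]
ft_force: [3.6, 0.5, 0.2]
grip_width: -0.0002
t 4.4 tcp [598.2 194.3 206.3] F [3.6 0.5 0.2] grip -0.2 
q [ 0.4  -0.14 -0.18  1.13 -0.2   0.43] axes x,y,z: [[0.9, -0.06, 0.43], [0.43, -0.03, -0.9], [0.07, 1.0, 0.0]]
{'c': [587.1, 189.9], 'size': [26.0, 25.0], 'ang': 17.2, 'ztop': np.float64(248.4), 'mean': [589.4, 189.0, 230.5], 'px': [239, 251], 'n': 72}
[-2.9, 0.5, -0.3, -0.001, 0.0, -0.006] 
  -> [594.1 194.1 203.4]
[-10.1, -0.1, 0.0, -0.0, 0.0, -0.05] 
[-10.1, -0.6, 0.0, -0.0, 0.0, -0.05] 
[-10.0, -1.1, 0.0, -0.0, 0.0, -0.05] 
  -> [566.7 195.9 190.5]
[-10.1, -0.1, 0.0, -0.0, 0.0, -0.05] 
[-10.0, -0.6, 0.0, -0.0, 0.0, -0.05] 
[-10.1, -1.1, 0.0, -0.0, 0.0, -0.05] 
  -> [541.6 197.5 173.7]
[-8.0, -0.3, 0.0, -0.0, 0.0, -0.04] 
[-8.1, -0.7, 0.0, -0.0, 0.0, -0.04] 
  -> [529.4 198.3 163.2]
```

View pics/wrist3.png

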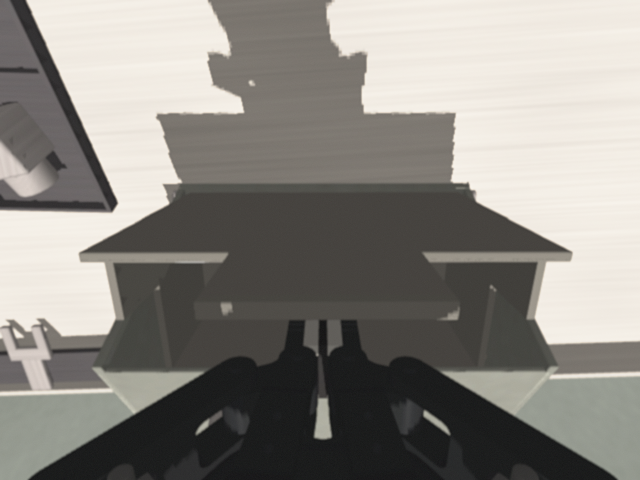

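The bin is tipping with the fingers hooked behind the lip, so I'll go on to the stop.

```bash
python3 -m jog '[-1,-3,0,0,0,0,-0.006, -1,-10,-0.5,0,0,0,-0.05, -1,-10,-0.5,0,0,0,-0.05, -1,-10,-0.5,0,0,0,-0.05, -1,-10,-0.5,0,0,0,-0.05, -1,-10,-0.5,0,0,0,-0.05, -1,-10,-0.5,0,0,0,-0.05, -1,-8,-0.5,0,0,0,-0.04, -1,-8,-0.5,0,0,0,-0.04, -1,0,0,0,0,0,0]'
python3 - <<'E'
from h import *
st()
for n in("wrist","scene"):
    p=snapshot(n); save(p,n+"4"); print(n,pinpoint("lip_top",p),pinpoint("bin_floor",p))
plan([(binp(17,0,201,.85),binR(.83),1)])
print(binp(0,0,225,.85))
E
```

```text
clock: 5.5
eef_pos: [0.5312, 0.1985, 0.1625]
tcp_rot: [-1.498, -0.602, -0.697]
ft_force: [0.3, 0.4, 0.3]
grip_width: -0.0004
t 5.5 tcp [531.2 198.5 162.5] F [0.3 0.4 0.3] grip -0.4 
q [ 0.58 -0.57 -0.74  0.69 -0.46  0.47] axes x,y,z: [[0.67, -0.04, 0.74], [0.74, -0.05, -0.68], [0.06, 1.0, 0.0]]
wrist [{'point': [0.5022, 0.1998, 0.1656], 'score': 0.58}] []
scene [{'point': [0.5032, 0.2035, 0.1644], 'score': 0.6}] []
[-5.4, -2.6, 0.0, 0.001, -0.001, -0.002] 
  -> [526.5 198.5 160.4]
[497.31424875 200.40841821 163.49620782]
```

View pics/scene4.png

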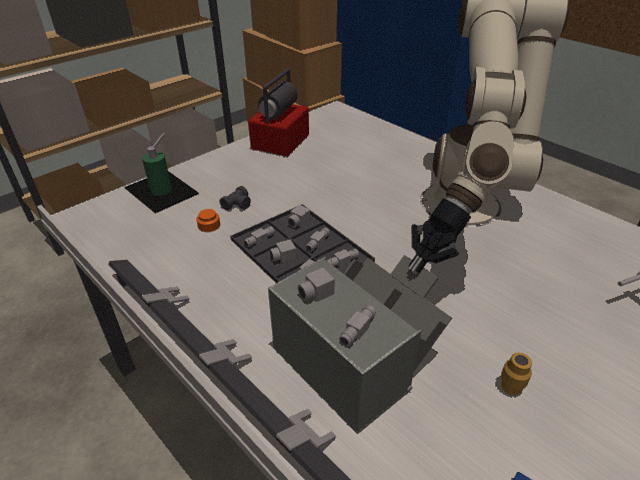

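View pics/wrist4.png

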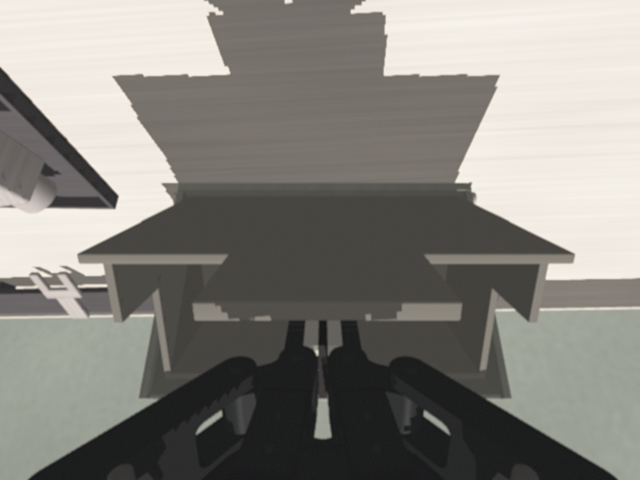

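```bash
python3 -m jog '[-1,-4,0,0,0,0,-0.01, -1,-4,0,0,0,0,-0.01, -1,0,0,0,0,0,0, -1,0,0,0,0,0,0]'; python3 -m jog '[-1,-3,0,0,0,0,0, -1,-2,0,0,0,0,0, -1,0,0,0,0,0,0, -1,0,0,0,0,0,0]'
```

```text
clock: 6.2
eef_pos: [0.5299, 0.1985, 0.1628]
tcp_rot: [-1.488, -0.621, -0.727]
ft_force: [30.6, -2.2, 5.9]
grip_width: 0.0002
clock: 6.6
eef_pos: [0.529, 0.1988, 0.1634]
tcp_rot: [-1.485, -0.623, -0.736]
ft_force: [48.1, -4.9, 10.6]
grip_width: 0.0002
```

```bash
python3 -m jog '[-1,8,0,0,0,0,0, -1,4,0,0,0,0,0, -1,0,-40,0,0,0,0, -1,0,-45,0,0,0,0.07, -1,0,-45,0,0,0,0.1, -1,0,-20,0,0,0,0.14, -1,0,-5,0,0,0,0.14, -1,0,0,0,0,0,0]'
cat >> h.py <<'E'
def fits(p):
    cub=blobs(p,(.39,-.36),(.68,0),.0465,.08,60)
    out=[]
    for b in blobs(p,(.36,-.40),(.70,.02),.022,.08):
        k="conn" if b["size"][0]>80 else "nut"
        g=b["c"]
        if k=="nut":
            a=np.radians(b["ang"]); d=np.array([np.cos(a),np.sin(a)])
            for c in cub:
                v=np.array(c["mean"][:2])-np.array(b["c"])
                if np.linalg.norm(v)<30: 
                    sg=np.sign(v@d); g=np.round(np.array(b["c"])+sg*10.5*d,1).tolist()
        out.append(dict(k=k,g=g,ang=b["ang"],size=b["size"],ztop=float(b["ztop"]),px=b["px"]))
    return out
E
python3 - <<'E'
from h import *
st()
p=snapshot("top"); save(p,"top5")
for f in fits(p): print(f)
c=p["color"][215:345,310:470,::-1]; cv2.imwrite("pics/crop5.png",cv2.resize(c,None,fx=4.5,fy=4.5,interpolation=cv2.INTER_CUBIC))
print(pinpoint("lip_top",p))
E
```

```text
clock: 7.4
eef_pos: [0.4221, 0.206, 0.2697]
tcp_rot: [-1.562, -0.258, -0.361]
ft_force: [-0.1, -0.0, -0.6]
grip_width: 0.0004
t 7.4 tcp [422.1 206.  269.7] F [-0.1 -0.  -0.6] grip 0.4 
q [ 0.6  -0.42 -0.24  1.43 -0.24  0.63] axes x,y,z: [[0.92, -0.06, 0.38], [0.38, -0.03, -0.92], [0.07, 1.0, -0.0]]
{'k': 'conn', 'g': [587.9, -294.1], 'ang': 1.0, 'size': [94.0, 31.0], 'ztop': 36.5, 'px': [432, 254]}
{'k': 'nut', 'g': [590.4, -73.2], 'ang': 8.8, 'size': [65.0, 44.0], 'ztop': 51.7, 'px': [349, 251]}
{'k': 'nut', 'g': [580.9, -182.7], 'ang': -20.2, 'size': [65.0, 44.0], 'ztop': 51.4, 'px': [392, 254]}
{'k': 'conn', 'g': [484.5, -59.6], 'ang': -9.8, 'size': [95.0, 30.0], 'ztop': 37.5, 'px': [346, 295]}
{'k': 'conn', 'g': [475.7, -167.8], 'ang': 14.8, 'size': [95.0, 31.0], 'ztop': 37.2, 'px': [386, 297]}
{'k': 'nut', 'g': [440.1, -280.4], 'ang': 10.9, 'size': [66.0, 45.0], 'ztop': 51.2, 'px': [429, 307]}
[{'point': [0.4986, 0.2051, 0.1599], 'score': 0.88}]
```

View pics/crop5.png

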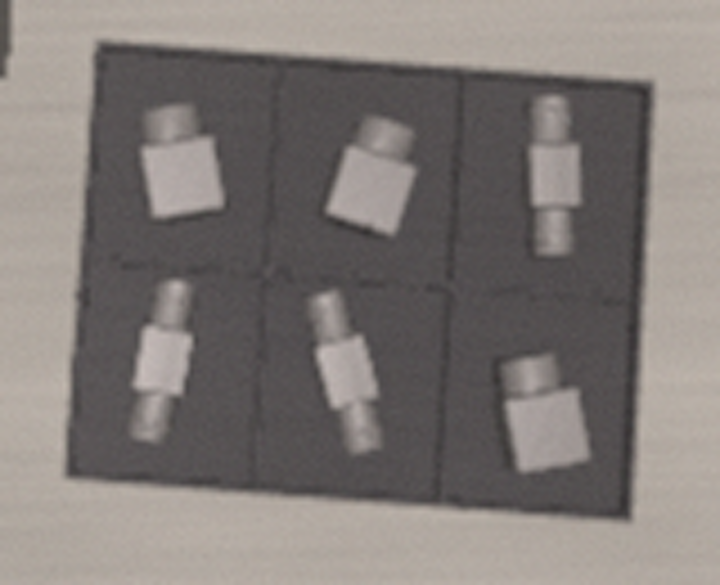

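View pics/top5.png

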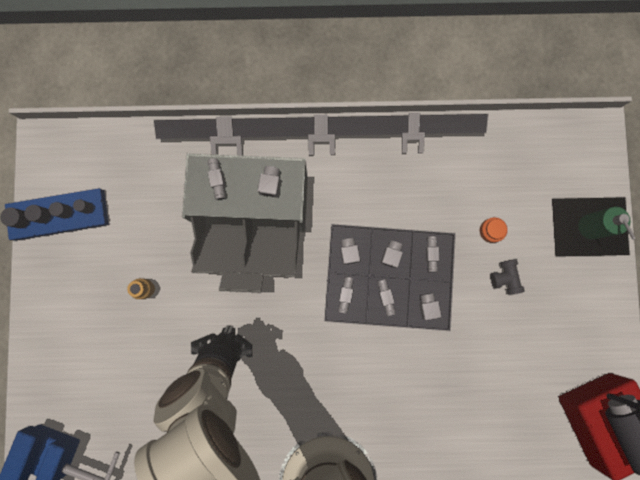

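The crop shows three nuts (collars towards +x) and three connectors, and the blob fits match it. In the top view the bin mouth is wide open and the lip is at (245,283). I'll take the near-left connector first.

```bash
cat >> h.py <<'E'
def pick(g,ang,ztcp,n=8,zup=150):
    p0,R0=st()
    J=down(ang+90)
    plan([([g[0],g[1],zup],J,n),([g[0],g[1],ztcp],J,4)])
E
python3 - <<'E'
from h import *
pick([484.5,-59.6],-9.8,7,8)
E
```

```text
t 7.5 tcp [421. 205. 268.] F [ 1.1 -0.  -0.7] grip -0.1 
q [ 0.6  -0.42 -0.25  1.43 -0.24  0.63] axes x,y,z: [[0.92, -0.06, 0.39], [0.39, -0.03, -0.92], [0.07, 1.0, -0.0]]
[3.6, 17.6, -32.4, -0.002, 0.013, 0.05] 
[4.9, 17.4, -32.4, -0.002, 0.013, 0.05] 
[6.2, 17.2, -32.2, -0.002, 0.013, 0.05] 
[7.4, 17.0, -32.1, -0.002, 0.013, 0.05] 
[8.7, 16.6, -32.0, -0.003, 0.013, 0.049] 
[9.9, 16.3, -31.8, -0.002, 0.013, 0.05] 
[11.1, 15.8, -31.7, -0.003, 0.013, 0.049] 
[12.3, 15.3, -31.5, -0.002, 0.013, 0.05] 
  -> [484.5 -59.6 150. ]
[0.0, 35.8, -0.0, -0.0, -0.0, -0.0] 
[0.0, 35.7, -0.0, -0.0, -0.0, -0.0] 
[0.0, 35.8, -0.0, -0.0, -0.0, -0.0] 
[0.0, 35.7, -0.0, -0.0, -0.0, -0.0] 
  -> [484.5 -59.6   7. ]
```

```bash
python3 -m jog '[0.4,4,18,-32,-0.002,0.013,0.05, 0.4,5,17,-32,-0.002,0.013,0.05, 0.4,6,17,-32,-0.002,0.013,0.05, 0.4,7,17,-32,-0.002,0.013,0.05, 0.4,9,17,-32,-0.003,0.013,0.049, 0.4,10,16,-32,-0.002,0.013,0.05, 0.4,11,16,-32,-0.003,0.013,0.049, 0.4,12,15,-32,-0.002,0.013,0.05, 0.4,0,0,0,0,0,0]' 60
python3 - <<'E'
from h import *
pick([484.5,-59.6],-9.8,7,1)
p=snapshot("wrist"); save(p,"wrist6")
E
```

```text
clock: 8.4
eef_pos: [0.4828, -0.0615, 0.1472]
tcp_rot: [-1.566, 0.14, -0.132]
ft_force: [-0.6, 0.3, -1.2]
grip_width: 0.0596
t 8.4 tcp [482.8 -61.5 147.2] F [-0.6  0.3 -1.2] grip 59.6 
q [-0.13 -0.07 -0.15  1.5   0.    0.05] axes x,y,z: [[0.99, -0.17, -0.01], [-0.01, 0.0, -1.0], [0.17, 0.99, -0.0]]
[1.3, -2.8, 2.2, 0.0, -0.002, -0.005] 
  -> [484.5 -59.5 150. ]
[0.0, 35.8, -0.0, 0.0, 0.0, -0.0] 
[0.0, 35.7, -0.0, 0.0, 0.0, -0.0] 
[0.0, 35.8, -0.0, 0.0, 0.0, -0.0] 
[0.1, 35.7, -0.0, 0.0, 0.0, -0.0] 
  -> [484.5 -59.6   7. ]
```

View pics/wrist6.png

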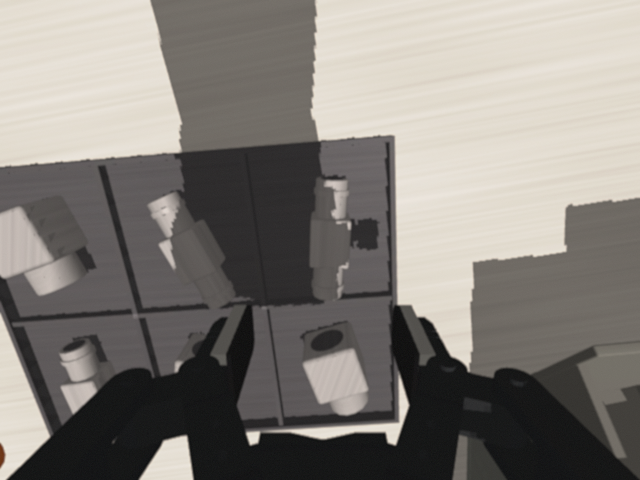

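```bash
python3 -m jog '[0.4,1,33,2,0,0,0, 0.4,0,36,0,0,0,0, 0.4,0,36,0,0,0,0, 0.4,0,35,0,0,0,0, 0.4,0,0,0,0,0,0, -1,0,0,0,0,0,0, -1,0,0,0,0,0,0, -1,0,0,0,0,0,0, -1,0,0,0,0,0,0, -1,0,0,0,0,0,0]' 60
python3 - <<'E'
from h import *
st()
E
```

```text
clock: 9.45
eef_pos: [0.4869, -0.0564, 0.0141]
tcp_rot: [-1.564, 0.13, -0.136]
ft_force: [-2.3, 2.7, 9.6]
grip_width: 0.0287
t 9.45 tcp [486.9 -56.4  14.1] F [-2.3  2.7  9.6] grip 28.7 
q [-0.12 -0.03 -0.37  1.23  0.    0.05] axes x,y,z: [[0.99, -0.17, 0.0], [0.0, 0.0, -1.0], [0.17, 0.99, 0.0]]
```

```bash
cat >> h.py <<'E'
def drop(side,zt=112,n=9,x=-55,lift=5,jaw=86.3):
    p0,R0=st()
    u=unit(x,side*63,0); J=down(jaw)
    plan([([p0[0],p0[1],p0[2]+195],None,lift)] if lift else [])if 0 else None
    w=[]
    if lift: w.append(([p0[0],p0[1],215],None,lift))
    w+= [([u[0],u[1],215],J,n),([u[0],u[1],zt],J,3)]
    plan(w)
E
python3 - <<'E'
from h import *
drop(1)
E
```

```text
t 9.45 tcp [486.9 -56.4  14.1] F [-2.3  2.7  9.6] grip 28.7 
q [-0.12 -0.03 -0.37  1.23  0.    0.05] axes x,y,z: [[0.99, -0.17, 0.0], [0.0, 0.0, -1.0], [0.17, 0.99, 0.0]]
[0.1, -40.2, 0.1, 0.0, 0.0, 0.0] 
[0.2, -40.2, 0.1, 0.0, 0.0, 0.0] 
[0.1, -40.2, 0.2, 0.0, 0.0, 0.0] 
[0.2, -40.1, 0.1, 0.0, 0.0, 0.0] 
[0.1, -40.2, 0.2, 0.0, 0.0, 0.0] 
  -> [486.9 -56.4 215. ]
[8.2, 0.2, 36.6, -0.0, -0.012, 0.0] 
[8.6, 0.2, 36.5, -0.0, -0.012, 0.0] 
[9.1, 0.1, 36.4, -0.0, -0.012, 0.001] 
[9.5, 0.1, 36.3, -0.001, -0.012, 0.0] 
[9.9, 0.1, 36.2, -0.0, -0.011, 0.001] 
[10.3, 0.1, 36.1, -0.001, -0.012, 0.0] 
[10.8, 0.1, 35.9, -0.0, -0.011, 0.001] 
[11.1, 0.1, 35.8, -0.001, -0.012, 0.0] 
[11.6, 0.0, 35.7, -0.0, -0.011, 0.001] 
  -> [615.2 255.9 215. ]
[0.0, 34.3, -0.0, -0.0, -0.0, -0.0] 
[0.0, 34.4, -0.0, -0.0, -0.0, -0.0] 
[0.0, 34.3, -0.0, -0.0, -0.0, -0.0] 
  -> [615.2 255.9 112. ]
```

```bash
python3 -m jog '[-1,0,-40,0,0,0,0, -1,0,-40,0,0,0,0, -1,0,-40,0,0,0,0, -1,0,-40,0,0,0,0, -1,0,-40,0,0,0,0, -1,8,0,37,0,-0.012,0, -1,9,0,36,0,-0.012,0, -1,9,0,36,0,-0.012,0, -1,10,0,36,0,-0.012,0, -1,10,0,36,0,-0.011,0, -1,10,0,36,0,-0.012,0]' 60
python3 -m jog '[-1,11,0,36,0,-0.011,0, -1,11,0,36,0,-0.012,0, -1,12,0,36,0,-0.011,0, -1,0,0,0,0,0,0]' 60
python3 - <<'E'
from h import *
drop(1,n=1,lift=0)
p=snapshot("wrist"); save(p,"wrist7")
E
```

```text
clock: 10.55
eef_pos: [0.5719, 0.1515, 0.2134]
tcp_rot: [-1.566, 0.076, -0.079]
ft_force: [1.0, -0.5, -1.4]
grip_width: 0.0285
clock: 10.95
eef_pos: [0.6154, 0.2585, 0.2115]
tcp_rot: [-1.567, 0.048, -0.048]
ft_force: [-1.0, -0.4, -1.5]
grip_width: 0.0287
t 10.95 tcp [615.4 258.5 211.5] F [-1.  -0.4 -1.5] grip 28.7 
q [0.4  0.38 0.48 1.67 0.   0.46] axes x,y,z: [[1.0, -0.06, -0.0], [0.0, 0.0, -1.0], [0.06, 1.0, 0.0]]
[-0.1, -3.6, -2.6, -0.003, 0.003, -0.0] 
  -> [615.1 255.9 215. ]
[0.0, 34.3, -0.0, -0.0, 0.0, -0.0] 
[0.0, 34.4, -0.0, -0.0, 0.0, -0.0] 
[0.1, 34.3, -0.0, -0.0, 0.0, -0.0] 
  -> [615.2 256.  112. ]
```

View pics/wrist7.png

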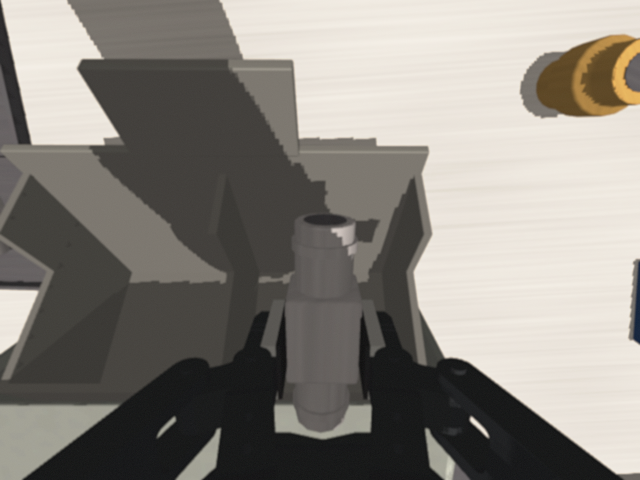

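```bash
python3 -m jog '[-1,0,33,-2,0,0,0, -1,0,33,0,0,0,0, -1,0,33,0,0,0,0, -1,0,0,0,0,0,0, 0.2,0,0,0,0,0,0, 0.2,0,0,0,0,0,0, 0.2,0,0,0,0,0,0, 0.2,0,-35,0,0,0,0, 0.2,0,-35,0,0,0,0, 0.2,0,-35,0,0,0,0, 0.2,0,0,0,0,0,0]' 60
python3 - <<'E'
from h import *
st()
p=snapshot("wrist"); save(p,"wrist8")
p=snapshot("top")
F=fits(p)
for f in F: print(f)
pick([475.7,-167.8],14.3,11,10)
E
```

```text
clock: 12.1
eef_pos: [0.6157, 0.2529, 0.2247]
tcp_rot: [-1.564, 0.045, -0.057]
ft_force: [0.9, 0.6, -0.1]
grip_width: 0.0516
t 12.1 tcp [615.7 252.9 224.7] F [ 0.9  0.6 -0.1] grip 51.6 
q [0.39 0.37 0.5  1.69 0.   0.45] axes x,y,z: [[1.0, -0.07, 0.01], [0.01, 0.01, -1.0], [0.07, 1.0, 0.01]]
{'k': 'conn', 'g': [587.7, -294.1], 'ang': 0.3, 'size': [94.0, 31.0], 'ztop': 36.6, 'px': [432, 254]}
{'k': 'nut', 'g': [590.6, -73.4], 'ang': 8.9, 'size': [66.0, 44.0], 'ztop': 51.1, 'px': [349, 251]}
{'k': 'nut', 'g': [590.9, -186.1], 'ang': -20.2, 'size': [65.0, 44.0], 'ztop': 51.3, 'px': [392, 254]}
{'k': 'conn', 'g': [475.8, -167.0], 'ang': 14.3, 'size': [95.0, 30.0], 'ztop': 36.9, 'px': [386, 297]}
{'k': 'nut', 'g': [440.1, -280.1], 'ang': 9.2, 'size': [65.0, 44.0], 'ztop': 51.8, 'px': [430, 307]}
t 12.2 tcp [614.9 252.6 219.5] F [ 0.3  0.1 -0.8] grip 51.1 
q [0.39 0.37 0.49 1.69 0.   0.45] axes x,y,z: [[1.0, -0.07, 0.0], [0.0, 0.0, -1.0], [0.07, 1.0, 0.0]]
[-11.2, 6.8, -42.9, -0.0, -0.031, 0.0] 
[-12.5, 6.8, -42.5, -0.0, -0.032, 0.0] 
[-13.8, 6.8, -42.1, -0.0, -0.031, 0.0] 
[-15.1, 6.7, -41.6, -0.0, -0.032, 0.0] 
[-16.5, 6.8, -41.2, -0.001, -0.031, 0.0] 
[-17.7, 6.8, -40.6, -0.0, -0.032, 0.001] 
[-19.0, 6.8, -40.0, -0.001, -0.031, 0.0] 
[-20.3, 6.8, -39.4, -0.0, -0.032, 0.001] 
[-21.5, 6.9, -38.7, -0.001, -0.031, 0.0] 
[-22.7, 6.9, -38.1, -0.0, -0.032, 0.001] 
  -> [ 475.7 -167.8  150. ]
[-0.0, 34.8, -0.0, -0.0, 0.0, -0.0] 
[-0.0, 34.7, -0.0, -0.0, 0.0, -0.0] 
[-0.0, 34.8, -0.0, -0.0, 0.0, -0.0] 
[-0.0, 34.7, -0.0, -0.0, 0.0, -0.0] 
  -> [ 475.7 -167.8   11. ]
```

View pics/wrist8.png

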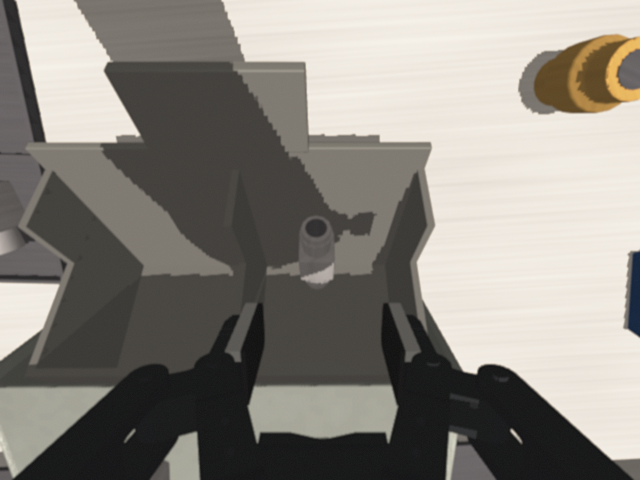

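```bash
python3 -m jog '[0.4,-11,3,-43,0,-0.031,0, 0.4,-12,3,-42,0,-0.032,0, 0.4,-14,4,-42,0,-0.031,0, 0.4,-15,5,-42,0,-0.032,0, 0.4,-16,8,-41,0,-0.031,0, 0.4,-18,9,-41,0,-0.032,0, 0.4,-19,9,-40,0,-0.031,0, 0.4,-20,9,-39,0,-0.032,0, 0.4,-21,9,-39,0,-0.031,0, 0.4,-23,9,-38,0,-0.032,0, 0.4,0,0,0,0,0,0]' 60
python3 - <<'E'
from h import *
pick([475.7,-167.6],14.3,11,1)
p=snapshot("wrist"); save(p,"wrist9")
E
```

```text
clock: 13.3
eef_pos: [0.4737, -0.1713, 0.1465]
tcp_rot: [-1.559, -0.19, 0.195]
ft_force: [-0.8, 0.7, 0.3]
grip_width: 0.0601
t 13.3 tcp [ 473.7 -171.3  146.5] F [-0.8  0.7  0.3] grip 60.1 
q [-0.35 -0.03 -0.11  1.5   0.   -0.59] axes x,y,z: [[0.97, 0.24, -0.0], [-0.0, 0.0, -1.0], [-0.24, 0.97, 0.0]]
[2.8, -3.5, 3.1, -0.004, -0.004, -0.003] 
  -> [ 475.6 -167.6  150. ]
[0.0, 34.7, -0.0, 0.0, 0.0, 0.0] 
[0.0, 34.8, -0.0, 0.0, 0.0, 0.0] 
[0.0, 34.7, -0.0, 0.0, 0.0, 0.0] 
[0.0, 34.8, -0.0, 0.0, 0.0, 0.0] 
  -> [ 475.7 -167.6   11. ]
```

View pics/wrist9.png

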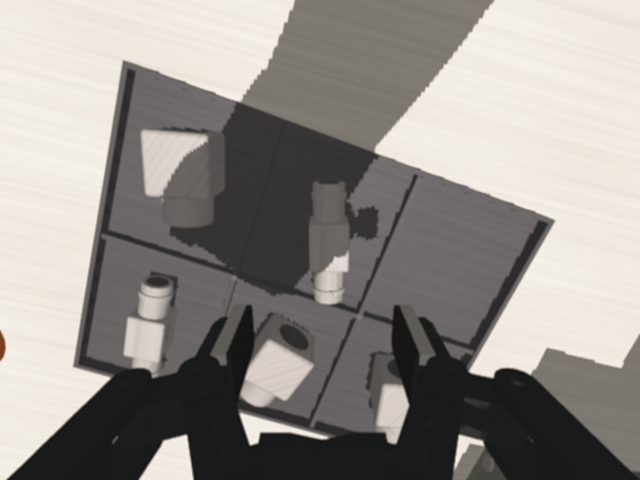

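```bash
python3 -m jog '[0.4,0,0,0,0,0,0, 0.4,0,0,0,0,0,0]'; python3 -m jog '[0.4,0,0,0,0,0,0]'
```

```text
clock: 13.55
eef_pos: [0.4767, -0.1668, 0.1488]
tcp_rot: [-1.559, -0.197, 0.197]
ft_force: [0.3, -0.1, 0.3]
grip_width: 0.0598
clock: 13.65
eef_pos: [0.4769, -0.1667, 0.149]
tcp_rot: [-1.559, -0.198, 0.197]
ft_force: [-0.3, -0.2, 0.7]
grip_width: 0.06
```

```bash
python3 -m jog '[0.4,-1,35,-1,0,0,0, 0.4,0,35,0,0,0,0, 0.4,0,35,0,0,0,0, 0.4,0,33,0,0,0,0, 0.4,0,0,0,0,0,0, 0.4,0,0,0,0,0,0, -1,0,0,0,0,0,0, -1,0,0,0,0,0,0, -1,0,0,0,0,0,0, -1,0,0,0,0,0,0, -1,0,-15,0,0,0,0, -1,0,-15,0,0,0,0]' 60
python3 - <<'E'
from h import *
drop(1)
E
```

```text
clock: 14.85
eef_pos: [0.4758, -0.1687, 0.0426]
tcp_rot: [-1.559, -0.197, 0.195]
ft_force: [0.2, 0.0, -1.8]
grip_width: 0.0288
t 14.85 tcp [ 475.8 -168.7   42.6] F [ 0.2  0.  -1.8] grip 28.8 
q [-0.34 -0.01 -0.29  1.29  0.   -0.59] axes x,y,z: [[0.97, 0.25, 0.0], [0.0, 0.0, -1.0], [-0.25, 0.97, 0.0]]
[0.0, -34.5, 0.1, 0.0, 0.0, 0.0] 
[0.0, -34.5, 0.1, 0.0, 0.0, 0.0] 
[0.1, -34.5, 0.1, 0.0, 0.0, 0.0] 
[0.0, -34.4, 0.1, 0.0, 0.0, 0.0] 
[0.1, -34.5, 0.0, 0.0, 0.0, 0.0] 
  -> [ 475.9 -168.7  215. ]
[26.7, 0.1, 41.9, -0.0, 0.035, 0.0] 
[25.2, 0.1, 42.8, -0.0, 0.035, 0.0] 
[23.7, 0.1, 43.6, -0.0, 0.035, 0.0] 
[22.1, 0.1, 44.5, -0.0, 0.035, 0.0] 
[20.5, 0.2, 45.2, -0.001, 0.035, 0.0] 
[19.0, 0.1, 45.9, -0.0, 0.035, 0.0] 
[17.3, 0.1, 46.5, -0.001, 0.035, 0.0] 
[15.7, 0.1, 47.1, -0.0, 0.035, 0.0] 
[14.1, 0.0, 47.6, -0.001, 0.034, 0.001] 
  -> [615.2 255.9 215. ]
[0.0, 34.3, 0.0, 0.0, 0.0, -0.0] 
[0.0, 34.4, 0.0, 0.0, 0.0, -0.0] 
[0.0, 34.3, 0.1, 0.0, 0.0, -0.0] 
  -> [615.2 255.9 112. ]
```

```bash
python3 -m jog '[-1,0,-43,0,0,0,0, -1,0,-43,0,0,0,0, -1,0,-43,0,0,0,0, -1,0,-43,0,0,0,0, -1,26,0,42,0,0.035,0, -1,25,0,43,0,0.035,0, -1,24,0,43,0,0.035,0, -1,22,0,44,0,0.035,0, -1,20,0,45,0,0.035,0, -1,19,0,45,0,0.035,0, -1,17,0,46,0,0.035,0, -1,16,0,46,0,0.035,0]' 60
python3 -m jog '[-1,14,0,47,0,0.034,0, -1,0,0,0,0,0,0, -1,0,0,0,0,0,0]' 60
python3 - <<'E'
from h import *
drop(1,n=1,lift=0)
E
```

```text
clock: 16.05
eef_pos: [0.5988, 0.2066, 0.2159]
tcp_rot: [-1.567, 0.023, -0.026]
ft_force: [0.4, -0.6, -0.7]
grip_width: 0.0288
clock: 16.35
eef_pos: [0.6139, 0.2521, 0.2145]
tcp_rot: [-1.568, 0.049, -0.049]
ft_force: [-1.2, -0.6, -1.1]
grip_width: 0.0289
t 16.35 tcp [613.9 252.1 214.5] F [-1.2 -0.6 -1.1] grip 28.9 
q [0.39 0.37 0.48 1.68 0.   0.45] axes x,y,z: [[1.0, -0.06, -0.0], [-0.0, 0.0, -1.0], [0.06, 1.0, 0.0]]
[1.0, -0.5, 3.9, -0.002, 0.003, -0.0] 
  -> [615.2 256.  215. ]
[0.0, 34.3, -0.0, -0.0, -0.0, -0.0] 
[0.0, 34.3, -0.0, -0.0, -0.0, -0.0] 
[0.1, 34.4, -0.1, -0.0, -0.0, -0.0] 
  -> [615.2 255.9 112. ]
```

```bash
python3 -m jog '[-1,0,33,10,0,0,0, -1,0,33,0,0,0,0, -1,0,33,0,0,0,0, -1,0,0,0,0,0,0, 0.1,0,0,0,0,0,0, 0.1,0,0,0,0,0,0, 0.1,0,0,0,0,0,0, 0.1,0,-35,0,0,0,0, 0.1,0,-35,0,0,0,0, 0.1,0,-35,0,0,0,0, 0.2,0,0,0,0,0,0, 0.2,0,0,0,0,0,0]' 60
python3 - <<'E'
from h import *
st()
p=snapshot("wrist"); save(p,"wrist10")
p=snapshot("top")
F=fits(p)
for f in F: print(f)
pick([587.8,-294.1],.5,11,12)
E
```

```text
clock: 17.55
eef_pos: [0.6151, 0.2611, 0.2214]
tcp_rot: [-1.567, 0.049, -0.052]
ft_force: [-0.0, 1.3, -0.5]
grip_width: 0.0513
t 17.55 tcp [615.1 261.1 221.4] F [-0.   1.3 -0.5] grip 51.3 
q [0.4  0.38 0.51 1.69 0.   0.46] axes x,y,z: [[1.0, -0.06, 0.0], [0.0, 0.0, -1.0], [0.06, 1.0, 0.0]]
{'k': 'conn', 'g': [587.6, -294.3], 'ang': -2.0, 'size': [94.0, 32.0], 'ztop': 37.0, 'px': [432, 254]}
{'k': 'nut', 'g': [590.5, -73.3], 'ang': 9.1, 'size': [65.0, 44.0], 'ztop': 51.4, 'px': [349, 251]}
{'k': 'nut', 'g': [580.5, -182.4], 'ang': -20.5, 'size': [65.0, 43.0], 'ztop': 51.0, 'px': [392, 254]}
{'k': 'nut', 'g': [440.0, -280.0], 'ang': 8.9, 'size': [65.0, 46.0], 'ztop': 51.4, 'px': [429, 307]}
t 17.65 tcp [614.4 260.9 219.2] F [0.6 0.3 0.4] grip 51.2 
q [0.4  0.38 0.5  1.69 0.   0.46] axes x,y,z: [[1.0, -0.06, -0.0], [-0.0, 0.0, -1.0], [0.06, 1.0, 0.0]]
[0.8, 5.7, -46.3, -0.0, -0.006, -0.0] 
[0.5, 5.7, -46.3, -0.0, -0.006, -0.0] 
[0.2, 5.7, -46.3, -0.0, -0.006, -0.0] 
[-0.1, 5.7, -46.3, -0.0, -0.006, -0.0] 
[-0.4, 5.6, -46.3, -0.0, -0.006, -0.0] 
[-0.6, 5.7, -46.3, -0.0, -0.006, -0.0] 
[-0.9, 5.6, -46.3, -0.0, -0.006, -0.0] 
[-1.2, 5.7, -46.3, -0.0, -0.006, -0.0] 
[-1.5, 5.6, -46.3, -0.001, -0.006, -0.0] 
[-1.7, 5.7, -46.3, -0.0, -0.006, -0.0] 
[-2.0, 5.7, -46.3, -0.001, -0.006, -0.001] 
[-2.3, 5.7, -46.3, -0.0, -0.007, -0.0] 
  -> [ 587.8 -294.1  150. ]
[0.0, 34.8, -0.0, -0.0, 0.0, -0.0] 
[0.0, 34.7, -0.0, -0.0, 0.0, -0.0] 
[0.0, 34.8, -0.0, -0.0, 0.0, -0.0] 
[0.0, 34.7, -0.0, -0.0, 0.0, -0.0] 
  -> [ 587.8 -294.1   11. ]
```

View pics/wrist10.png

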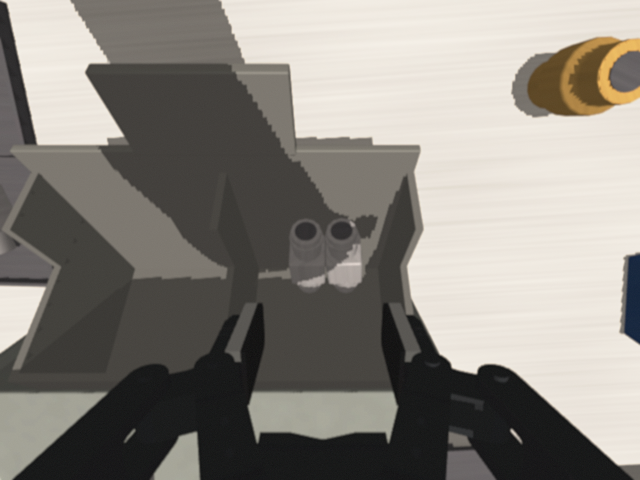

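```bash
python3 -m jog '[0.4,0,0,-47,0,-0.006,0, 0.4,0,0,-47,0,-0.006,0, 0.4,0,0,-47,0,-0.006,0, 0.4,0,0,-47,0,-0.006,0, 0.4,0,8,-46,0,-0.006,0, 0.4,-1,8,-46,0,-0.006,0, 0.4,-1,8,-46,0,-0.006,0, 0.4,-1,9,-46,0,-0.006,0, 0.4,-1,9,-46,0,-0.006,0, 0.4,-2,9,-46,0,-0.006,0, 0.4,-2,9,-46,0,-0.006,0, 0.4,-2,9,-46,0,-0.007,0]' 60
python3 -m jog '[0.4,0,0,0,0,0,0, 0.4,0,0,0,0,0,0, 0.4,0,0,0,0,0,0]'
python3 - <<'E'
from h import *
pick([587.8,-294.2],0.5,11,1)
p=snapshot("wrist"); save(p,"wrist11")
E
```

```text
clock: 18.85
eef_pos: [0.5862, -0.2958, 0.1478]
tcp_rot: [-1.567, -0.006, 0.008]
ft_force: [1.2, -0.8, -0.2]
grip_width: 0.0598
clock: 19.15
eef_pos: [0.5871, -0.2934, 0.1491]
tcp_rot: [-1.567, -0.007, 0.008]
ft_force: [0.8, 0.0, -0.2]
grip_width: 0.0599
t 19.15 tcp [ 587.1 -293.4  149.1] F [ 0.8  0.  -0.2] grip 59.9 
q [-0.46  0.33  0.31  1.54  0.   -0.47] axes x,y,z: [[1.0, 0.01, -0.0], [-0.0, 0.0, -1.0], [-0.01, 1.0, 0.0]]
[0.7, -0.9, -0.8, -0.004, 0.001, -0.001] 
  -> [ 587.8 -294.2  150. ]
[-0.0, 34.7, 0.0, 0.0, -0.0, 0.0] 
[-0.0, 34.8, 0.0, 0.0, -0.0, 0.0] 
[-0.0, 34.7, 0.0, 0.0, -0.0, 0.0] 
[-0.0, 34.8, 0.0, 0.0, -0.0, 0.0] 
  -> [ 587.8 -294.2   11. ]
```

View pics/wrist11.png

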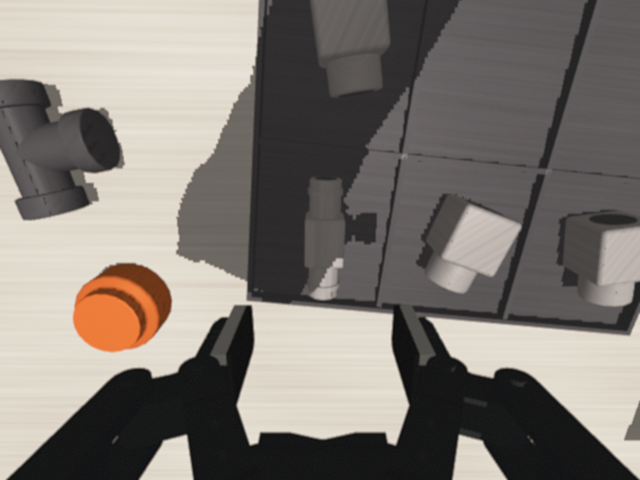

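```bash
python3 -m jog '[0.4,1,35,-1,0,0,0, 0.4,0,35,0,0,0,0, 0.4,0,35,0,0,0,0, 0.4,0,33,0,0,0,0, 0.4,0,0,0,0,0,0, 0.4,0,0,0,0,0,0, -1,0,0,0,0,0,0, -1,0,0,0,0,0,0, -1,0,0,0,0,0,0, -1,0,0,0,0,0,0, -1,0,-15,0,0,0,0, -1,0,-15,0,0,0,0]' 60
python3 - <<'E'
from h import *
drop(1,n=12)
E
```

```text
clock: 20.4
eef_pos: [0.5883, -0.2949, 0.0432]
tcp_rot: [-1.568, -0.007, 0.007]
ft_force: [0.6, -0.5, -1.9]
grip_width: 0.0286
t 20.4 tcp [ 588.3 -294.9   43.2] F [ 0.6 -0.5 -1.9] grip 28.6 
q [-0.47  0.35  0.12  1.34  0.   -0.47] axes x,y,z: [[1.0, 0.01, 0.0], [0.0, 0.0, -1.0], [-0.01, 1.0, 0.0]]
[0.0, -34.4, 0.1, 0.0, 0.0, 0.0] 
[0.0, -34.4, 0.1, 0.0, 0.0, 0.0] 
[0.0, -34.3, 0.1, 0.0, 0.0, 0.0] 
[0.0, -34.4, 0.1, 0.0, 0.0, 0.0] 
[0.0, -34.3, 0.1, 0.0, 0.0, 0.0] 
  -> [ 588.2 -294.9  215. ]
[2.7, 0.1, 45.9, -0.0, 0.006, 0.0] 
[2.4, 0.1, 45.9, -0.0, 0.006, 0.0] 
[2.1, 0.1, 45.9, -0.0, 0.006, 0.0] 
[1.8, 0.1, 45.9, -0.0, 0.006, 0.0] 
[1.5, 0.1, 45.9, -0.0, 0.006, 0.0] 
[1.3, 0.1, 45.9, -0.0, 0.006, 0.0] 
[1.0, 0.1, 46.0, -0.0, 0.006, 0.0] 
[0.7, 0.2, 45.9, -0.001, 0.006, 0.0] 
[0.4, 0.1, 46.0, -0.0, 0.006, 0.0] 
[0.2, 0.1, 46.0, -0.001, 0.006, 0.0] 
[-0.1, 0.1, 45.9, -0.0, 0.007, 0.0] 
[-0.4, 0.0, 46.0, -0.001, 0.006, 0.0] 
  -> [615.2 256.  215. ]
[-0.0, 34.3, -0.0, 0.0, 0.0, 0.0] 
[-0.0, 34.4, -0.0, 0.0, 0.0, 0.0] 
[-0.0, 34.3, -0.0, 0.0, 0.0, 0.0] 
  -> [615.2 255.9 112. ]
```

```bash
python3 -m jog '[-1,0,-43,0,0,0,0, -1,0,-43,0,0,0,0, -1,0,-43,0,0,0,0, -1,0,-43,0,0,0,0, -1,3,0,46,0,0.006,0, -1,2,0,46,0,0.006,0, -1,2,0,46,0,0.006,0, -1,2,0,46,0,0.006,0, -1,2,0,46,0,0.006,0, -1,1,0,46,0,0.006,0, -1,1,0,46,0,0.006,0, -1,1,0,46,0,0.006,0]' 60
python3 -m jog '[-1,0,0,46,0,0.006,0, -1,0,0,46,0,0.006,0, -1,0,0,46,0,0.007,0, -1,0,0,46,0,0.006,0, -1,0,0,0,0,0,0, -1,0,0,0,0,0,0]' 60
python3 - <<'E'
from h import *
drop(1,n=1,lift=0)
p=snapshot("wrist"); save(p,"wrist12")
E
```

```text
clock: 21.6
eef_pos: [0.6065, 0.0742, 0.2167]
tcp_rot: [-1.568, 0.029, -0.033]
ft_force: [0.6, -0.1, -1.6]
grip_width: 0.029
clock: 22.2
eef_pos: [0.6154, 0.2573, 0.2161]
tcp_rot: [-1.567, 0.048, -0.049]
ft_force: [-1.4, -0.9, -1.5]
grip_width: 0.0287
t 22.2 tcp [615.4 257.3 216.1] F [-1.4 -0.9 -1.5] grip 28.7 
q [0.4  0.38 0.49 1.68 0.   0.46] axes x,y,z: [[1.0, -0.06, 0.0], [0.0, 0.0, -1.0], [0.06, 1.0, 0.0]]
[-0.1, 1.1, -1.4, -0.003, 0.002, 0.001] 
  -> [615.2 255.9 215. ]
[0.0, 34.3, 0.0, 0.0, 0.0, -0.0] 
[0.0, 34.4, 0.0, 0.0, 0.0, -0.0] 
[0.0, 34.3, 0.0, 0.0, 0.0, -0.0] 
  -> [615.2 255.9 112. ]
```

View pics/wrist12.png

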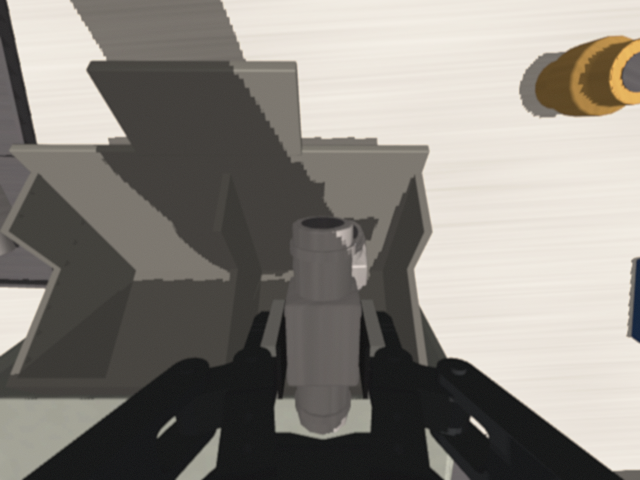

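```bash
python3 -m jog '[-1,0,33,-18,0,0,0, -1,0,33,0,0,0,0, -1,0,31,0,0,0,0, -1,0,0,0,0,0,0, 0,0,0,0,0,0,0, 0,0,0,0,0,0,0, 0,0,0,0,0,0,0, 0,0,-35,0,0,0,0, 0,0,-35,0,0,0,0, 0,0,-35,0,0,0,0, 0.2,0,0,0,0,0,0, 0.2,0,0,0,0,0,0]' 60
python3 - <<'E'
from h import *
st()
p=snapshot("wrist"); save(p,"wrist13")
p=snapshot("top")
F=fits(p)
for f in F: print(f)
pick([590.5,-73.3],8.9,12,8,zup=160)
E
```

```text
clock: 23.45
eef_pos: [0.615, 0.2385, 0.2245]
tcp_rot: [-1.566, 0.048, -0.052]
ft_force: [0.1, 0.6, -0.4]
grip_width: 0.0513
t 23.45 tcp [615.  238.5 224.5] F [ 0.1  0.6 -0.4] grip 51.3 
q [0.37 0.36 0.48 1.69 0.   0.43] axes x,y,z: [[1.0, -0.06, 0.0], [0.0, 0.0, -1.0], [0.06, 1.0, 0.0]]
{'k': 'nut', 'g': [590.8, -73.4], 'ang': 8.4, 'size': [65.0, 44.0], 'ztop': 51.7, 'px': [349, 251]}
{'k': 'nut', 'g': [581.0, -182.6], 'ang': -19.3, 'size': [65.0, 44.0], 'ztop': 51.2, 'px': [392, 254]}
{'k': 'nut', 'g': [440.0, -280.2], 'ang': 9.3, 'size': [65.0, 46.0], 'ztop': 51.4, 'px': [429, 307]}
t 23.55 tcp [614.3 238.2 222.2] F [-0.  -0.1 -0.5] grip 51.3 
q [0.37 0.36 0.48 1.69 0.   0.43] axes x,y,z: [[1.0, -0.06, -0.0], [-0.0, 0.0, -1.0], [0.06, 1.0, 0.0]]
[-0.5, 7.7, -39.1, -0.0, -0.027, -0.0] 
[-1.5, 7.7, -39.0, -0.0, -0.027, -0.0] 
[-2.6, 7.7, -39.0, -0.0, -0.028, -0.0] 
[-3.7, 7.7, -38.9, -0.001, -0.027, -0.0] 
[-4.7, 7.7, -38.8, -0.0, -0.028, -0.0] 
[-5.8, 7.7, -38.6, -0.001, -0.027, -0.0] 
[-6.8, 7.8, -38.5, -0.0, -0.028, -0.0] 
[-7.9, 7.7, -38.2, -0.001, -0.027, -0.001] 
  -> [590.5 -73.3 160. ]
[-0.0, 37.0, 0.0, 0.0, -0.0, 0.0] 
[-0.0, 37.0, 0.0, 0.0, -0.0, 0.0] 
[-0.0, 37.0, 0.0, 0.0, -0.0, 0.0] 
[-0.0, 37.0, 0.0, 0.0, -0.0, 0.0] 
  -> [590.5 -73.3  12. ]
```

View pics/wrist13.png

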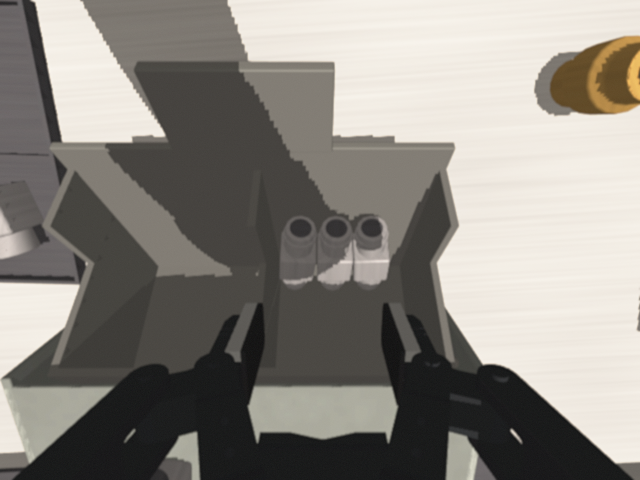

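```bash
python3 -m jog '[0.4,0,3,-39,0,-0.027,0, 0.4,-1,3,-39,0,-0.027,0, 0.4,-3,3,-39,0,-0.028,0, 0.4,-4,6,-39,0,-0.027,0, 0.8,-5,10,-39,0,-0.028,0, 0.8,-6,12,-39,0,-0.027,0, 0.8,-7,12,-38,0,-0.028,0, 0.8,-8,13,-38,0,-0.027,0, 0.8,0,0,0,0,0,0, 0.8,0,0,0,0,0,0, 0.8,0,0,0,0,0,0]' 60
python3 - <<'E'
from h import *
pick([590.6,-73.4],8.8,12,1,zup=160)
p=snapshot("wrist"); save(p,"wrist14")
E
```

```text
clock: 24.65
eef_pos: [0.5901, -0.0725, 0.16]
tcp_rot: [-1.564, -0.122, 0.122]
ft_force: [-0.1, -1.1, 0.2]
grip_width: 0.0768
t 24.65 tcp [590.1 -72.5 160. ] F [-0.1 -1.1  0.2] grip 76.8 
q [-0.12  0.18  0.14  1.53  0.   -0.28] axes x,y,z: [[0.99, 0.15, 0.0], [-0.0, 0.0, -1.0], [-0.15, 0.99, 0.0]]
[0.4, -0.0, -1.0, -0.003, 0.002, 0.0] 
  -> [590.6 -73.4 160. ]
[-0.0, 37.0, 0.0, -0.0, -0.0, 0.0] 
[-0.0, 37.0, 0.0, -0.0, -0.0, 0.0] 
[-0.0, 37.0, 0.0, -0.0, -0.0, 0.0] 
[-0.0, 37.0, 0.0, -0.0, -0.0, 0.0] 
  -> [590.6 -73.4  12. ]
```

View pics/wrist14.png

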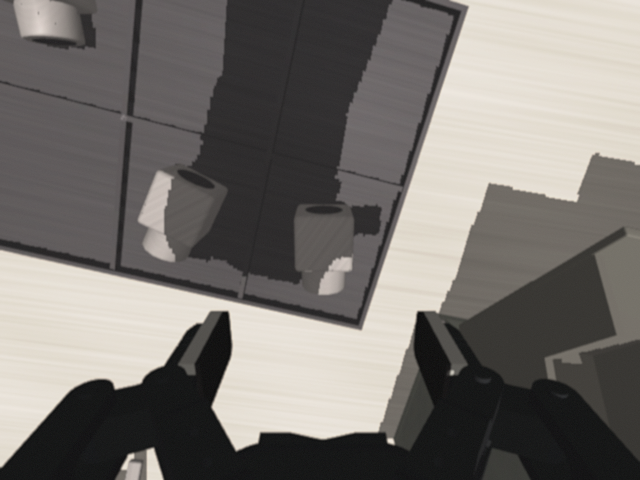

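```bash
python3 -m jog '[0.8,0,37,-1,0,0,0, 0.8,0,37,0,0,0,0, 0.8,0,37,0,0,0,0, 0.8,0,37,0,0,0,0, 0.8,0,0,0,0,0,0, 0.8,0,0,0,0,0,0, -1,0,0,0,0,0,0, -1,0,0,0,0,0,0, -1,0,0,0,0,0,0, -1,0,0,0,0,0,0, -1,0,-15,0,0,0,0, -1,0,-15,0,0,0,0]' 60
python3 - <<'E'
from h import *
drop(-1,n=6)
E
```

```text
clock: 25.9
eef_pos: [0.5904, -0.0739, 0.0438]
tcp_rot: [-1.565, -0.122, 0.121]
ft_force: [0.3, -0.2, -1.4]
grip_width: 0.0435
t 25.9 tcp [590.4 -73.9  43.8] F [ 0.3 -0.2 -1.4] grip 43.5 
q [-0.13  0.2  -0.06  1.31  0.   -0.28] axes x,y,z: [[0.99, 0.15, 0.0], [0.0, 0.0, -1.0], [-0.15, 0.99, 0.0]]
[0.0, -34.2, 0.1, 0.0, 0.0, 0.0] 
[0.0, -34.2, 0.1, 0.0, 0.0, 0.0] 
[0.0, -34.3, 0.1, 0.0, 0.0, 0.0] 
[0.1, -34.2, 0.1, 0.0, 0.0, 0.0] 
[0.0, -34.3, 0.1, 0.0, 0.0, 0.0] 
  -> [590.3 -73.8 215. ]
[8.0, 0.1, 33.2, -0.0, 0.037, 0.0] 
[6.8, 0.1, 33.4, -0.001, 0.036, 0.0] 
[5.5, 0.1, 33.7, -0.0, 0.037, 0.0] 
[4.3, 0.0, 33.8, -0.001, 0.036, 0.0] 
[3.1, 0.0, 34.0, -0.0, 0.037, 0.0] 
[1.8, 0.1, 34.0, -0.001, 0.036, 0.0] 
  -> [607.  130.1 215. ]
[0.0, 34.3, 0.0, 0.0, 0.0, 0.0] 
[0.0, 34.3, 0.0, 0.0, 0.0, 0.0] 
[0.0, 34.4, 0.1, 0.0, 0.0, 0.0] 
  -> [607.  130.2 112. ]
```

```bash
python3 -m jog '[-1,0,-43,0,0,0,0, -1,0,-43,0,0,0,0, -1,0,-43,0,0,0,0, -1,0,-43,0,0,0,0, -1,8,0,33,0,0.037,0, -1,7,0,34,0,0.036,0, -1,6,0,34,0,0.037,0, -1,4,0,34,0,0.036,0, -1,3,0,34,0,0.037,0, -1,2,0,34,0,0.036,0, -1,0,0,12,0,0,0, -1,0,0,0,0,0,0]' 60
python3 - <<'E'
from h import *
drop(-1,n=1,lift=0)
p=snapshot("wrist"); save(p,"wrist15")
E
```

```text
clock: 27.1
eef_pos: [0.6081, 0.1439, 0.2158]
tcp_rot: [-1.567, 0.047, -0.049]
ft_force: [0.4, -0.4, -1.6]
grip_width: 0.043
t 27.1 tcp [608.1 143.9 215.8] F [ 0.4 -0.4 -1.6] grip 43.0 
q [0.23 0.27 0.35 1.65 0.   0.29] axes x,y,z: [[1.0, -0.06, 0.0], [0.0, 0.0, -1.0], [0.06, 1.0, 0.0]]
[-0.2, 0.8, -13.7, -0.003, 0.003, 0.001] 
  -> [607.1 130.2 215. ]
[0.0, 34.3, -0.0, -0.0, 0.0, -0.0] 
[0.0, 34.3, -0.0, -0.0, 0.0, -0.0] 
[0.0, 34.4, -0.0, -0.0, 0.0, -0.0] 
  -> [607.  130.2 112. ]
```

View pics/wrist15.png

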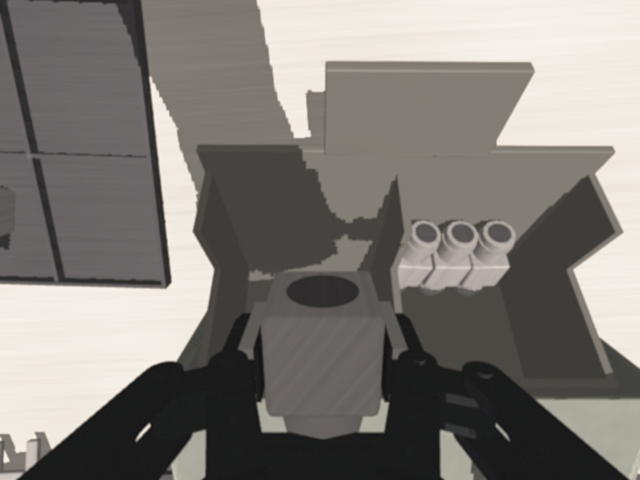

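```bash
python3 -m jog '[-1,0,34,-2,0,0,0, -1,0,34,0,0,0,0, -1,0,34,0,0,0,0, -1,0,0,0,0,0,0, 0.25,0,0,0,0,0,0, 0.25,0,0,0,0,0,0, 0.25,0,0,0,0,0,0, 0.25,0,-35,0,0,0,0, 0.25,0,-35,0,0,0,0, 0.25,0,-35,0,0,0,0, 0.25,0,0,0,0,0,0, 0.25,0,0,0,0,0,0]' 60
python3 - <<'E'
from h import *
st()
p=snapshot("wrist"); save(p,"wrist16")
p=snapshot("top")
F=fits(p)
for f in F: print(f)
pick([580.9,-182.6],-19.8,12,9,zup=160)
E
```

```text
clock: 28.35
eef_pos: [0.6088, 0.1407, 0.2199]
tcp_rot: [-1.567, 0.047, -0.053]
ft_force: [-0.4, -0.4, -1.0]
grip_width: 0.0534
t 28.35 tcp [608.8 140.7 219.9] F [-0.4 -0.4 -1. ] grip 53.4 
q [0.23 0.26 0.36 1.66 0.   0.29] axes x,y,z: [[1.0, -0.06, 0.0], [0.0, 0.0, -1.0], [0.06, 1.0, 0.0]]
{'k': 'nut', 'g': [581.0, -182.5], 'ang': -20.9, 'size': [65.0, 44.0], 'ztop': 51.2, 'px': [392, 254]}
{'k': 'nut', 'g': [440.1, -280.4], 'ang': 10.2, 'size': [65.0, 45.0], 'ztop': 51.5, 'px': [429, 307]}
t 28.45 tcp [608.  140.5 217.5] F [ 0.1 -0.6  0.1] grip 53.5 
q [0.23 0.27 0.35 1.66 0.   0.29] axes x,y,z: [[1.0, -0.06, -0.0], [-0.0, 0.0, -1.0], [0.06, 1.0, 0.0]]
[-0.7, 6.3, -36.0, -0.0, 0.031, -0.0] 
[0.4, 6.3, -36.1, -0.0, 0.031, -0.0] 
[1.5, 6.3, -36.0, -0.0, 0.031, -0.0] 
[2.7, 6.3, -36.0, -0.0, 0.031, -0.0] 
[3.8, 6.3, -35.8, -0.001, 0.032, -0.0] 
[4.9, 6.3, -35.7, -0.0, 0.031, -0.0] 
[6.0, 6.3, -35.5, -0.001, 0.032, -0.0] 
[7.1, 6.4, -35.3, -0.0, 0.031, -0.0] 
[8.2, 6.3, -35.2, -0.001, 0.032, -0.001] 
  -> [ 580.9 -182.6  160. ]
[0.0, 37.0, 0.0, 0.0, -0.0, 0.0] 
[0.0, 37.0, 0.0, 0.0, -0.0, 0.0] 
[0.0, 37.0, 0.1, 0.0, -0.0, 0.0] 
[0.0, 37.0, 0.0, 0.0, -0.0, 0.0] 
  -> [ 580.9 -182.6   12. ]
```

View pics/wrist16.png

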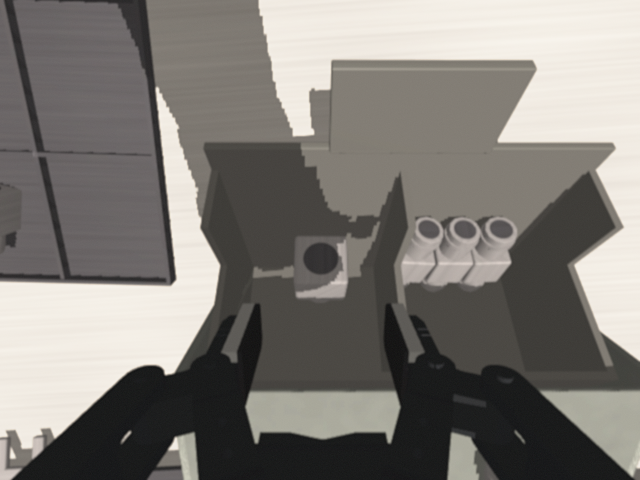

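```bash
python3 -m jog '[0.4,-1,3,-36,0,0.031,0, 0.4,0,3,-36,0,0.031,0, 0.4,2,3,-36,0,0.031,0, 0.8,3,3,-36,0,0.031,0, 0.8,4,9,-36,0,0.032,0, 0.8,5,9,-36,0,0.031,0, 0.8,6,9,-35,0,0.032,0, 0.8,7,9,-35,0,0.031,0, 0.8,8,9,-35,0,0.032,0, 0.8,0,0,0,0,0,0, 0.8,0,0,0,0,0,0, 0.8,0,0,0,0,0,0]' 60
python3 - <<'E'
from h import *
pick([580.9,-182.6],-20.2,12,1,zup=160)
p=snapshot("wrist"); save(p,"wrist17")
E
```

```text
clock: 29.65
eef_pos: [0.5812, -0.1813, 0.1597]
tcp_rot: [-1.551, 0.272, -0.27]
ft_force: [-0.0, 0.1, 0.0]
grip_width: 0.077
t 29.65 tcp [ 581.2 -181.3  159.7] F [-0.   0.1  0. ] grip 77.0 
q [-0.3   0.21  0.18  1.54  0.    0.04] axes x,y,z: [[0.94, -0.34, -0.0], [-0.0, 0.0, -1.0], [0.34, 0.94, 0.0]]
[0.2, -0.3, -1.3, -0.003, 0.007, -0.001] 
  -> [ 580.9 -182.6  160. ]
[0.0, 37.0, -0.0, 0.0, 0.0, -0.0] 
[0.0, 37.0, -0.0, 0.0, 0.0, -0.0] 
[0.0, 37.0, -0.0, 0.0, 0.0, -0.0] 
[0.0, 37.0, -0.0, 0.0, 0.0, -0.0] 
  -> [ 580.9 -182.6   12. ]
```

View pics/wrist17.png

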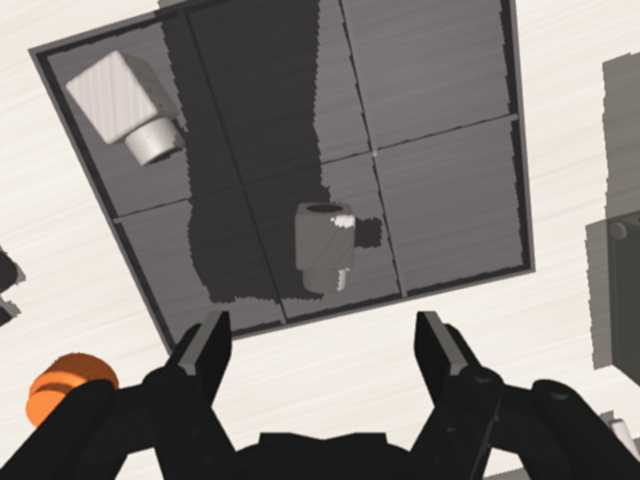

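```bash
python3 -m jog '[0.8,0,37,-1,0,0.006,0, 0.8,0,37,0,0,0,0, 0.8,0,37,0,0,0,0, 0.8,0,37,0,0,0,0, 0.8,0,0,0,0,0,0, 0.8,0,0,0,0,0,0, -1,0,0,0,0,0,0, -1,0,0,0,0,0,0, -1,0,0,0,0,0,0, -1,0,0,0,0,0,0, -1,0,-15,0,0,0,0, -1,0,-15,0,0,0,0]' 60
python3 - <<'E'
from h import *
drop(-1,n=8)
E
```

```text
clock: 30.9
eef_pos: [0.5808, -0.1827, 0.0435]
tcp_rot: [-1.55, 0.276, -0.276]
ft_force: [-0.2, 0.0, -2.3]
grip_width: 0.0433
t 30.9 tcp [ 580.8 -182.7   43.5] F [-0.2  0.  -2.3] grip 43.3 
q [-0.31  0.24 -0.02  1.32  0.    0.05] axes x,y,z: [[0.94, -0.34, -0.0], [0.0, 0.0, -1.0], [0.34, 0.94, 0.0]]
[-0.0, -34.3, 0.1, 0.0, 0.0, 0.0] 
[-0.0, -34.3, 0.1, 0.0, 0.0, 0.0] 
[-0.0, -34.3, 0.1, 0.0, 0.0, 0.0] 
[-0.1, -34.3, 0.1, 0.0, 0.0, 0.0] 
[-0.0, -34.3, 0.1, 0.0, 0.0, 0.0] 
  -> [ 580.9 -182.6  215. ]
[-10.4, 0.1, 37.8, -0.0, -0.036, -0.0] 
[-9.0, 0.1, 38.2, -0.0, -0.036, -0.0] 
[-7.7, 0.1, 38.5, -0.0, -0.036, -0.0] 
[-6.3, 0.1, 38.7, -0.001, -0.036, -0.0] 
[-4.9, 0.1, 38.9, -0.0, -0.036, -0.0] 
[-3.5, 0.1, 39.1, -0.001, -0.036, -0.0] 
[-2.0, 0.0, 39.2, -0.0, -0.036, -0.0] 
[-0.7, 0.0, 39.3, -0.001, -0.036, -0.0] 
  -> [607.  130.2 215. ]
[0.0, 34.3, -0.0, 0.0, 0.0, -0.0] 
[0.0, 34.4, -0.0, 0.0, 0.0, -0.0] 
[0.1, 34.3, -0.0, 0.0, 0.0, -0.0] 
  -> [607.1 130.2 112. ]
```

```bash
python3 -m jog '[-1,0,-43,0,0,0,0, -1,0,-43,0,0,0,0, -1,0,-43,0,0,0,0, -1,0,-43,0,0,0,0, -1,-10,0,38,0,-0.036,0, -1,-9,0,38,0,-0.036,0, -1,-8,0,38,0,-0.036,0, -1,-6,0,39,0,-0.036,0, -1,-5,0,39,0,-0.036,0, -1,-3,0,39,0,-0.036,0, -1,-2,0,39,0,-0.036,0, -1,-1,0,26,0,-0.036,0]' 60
python3 -m jog '[-1,0,0,0,0,0,0, -1,0,0,0,0,0,0]' 60
python3 - <<'E'
from h import *
drop(-1,n=1,lift=0)
p=snapshot("wrist"); save(p,"wrist18")
E
```

```text
clock: 32.1
eef_pos: [0.6059, 0.1183, 0.2165]
tcp_rot: [-1.567, 0.047, -0.049]
ft_force: [-1.1, 0.7, -0.9]
grip_width: 0.0431
clock: 32.3
eef_pos: [0.606, 0.1162, 0.216]
tcp_rot: [-1.568, 0.049, -0.051]
ft_force: [-0.2, 0.4, -1.2]
grip_width: 0.0435
t 32.3 tcp [606.  116.2 216. ] F [-0.2  0.4 -1.2] grip 43.5 
q [0.19 0.25 0.33 1.65 0.   0.25] axes x,y,z: [[1.0, -0.06, 0.0], [0.0, 0.0, -1.0], [0.06, 1.0, 0.0]]
[0.2, 1.0, 14.0, -0.003, 0.001, 0.001] 
  -> [607.1 130.2 215. ]
[-0.0, 34.3, 0.0, 0.0, 0.0, -0.0] 
[-0.0, 34.3, 0.0, 0.0, 0.0, -0.0] 
[-0.0, 34.4, 0.1, 0.0, 0.0, -0.0] 
  -> [607.1 130.2 112. ]
```

View pics/wrist18.png

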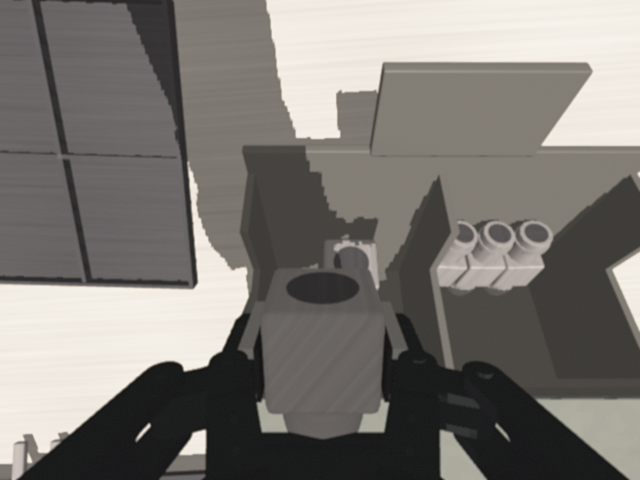

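```bash
python3 -m jog '[-1,0,33,0,0,0,0, -1,0,33,0,0,0,0, -1,0,33,0,0,0,0, -1,0,0,0,0,0,0, 0.25,0,0,0,0,0,0, 0.25,0,0,0,0,0,0, 0.25,0,0,0,0,0,0, 0.25,0,-35,0,0,0,0, 0.25,0,-35,0,0,0,0, 0.25,0,-35,0,0,0,0, 0.25,0,0,0,0,0,0, 0.25,0,0,0,0,0,0]' 60
python3 - <<'E'
from h import *
st()
p=snapshot("wrist"); save(p,"wrist19")
p=snapshot("top")
F=fits(p)
for f in F: print(f)
pick([440.1,-280.3],9.8,12,12,zup=160)
E
```

```text
clock: 33.55
eef_pos: [0.6068, 0.116, 0.2228]
tcp_rot: [-1.567, 0.048, -0.053]
ft_force: [0.6, -0.5, -1.2]
grip_width: 0.0534
t 33.55 tcp [606.8 116.  222.8] F [ 0.6 -0.5 -1.2] grip 53.4 
q [0.19 0.25 0.34 1.66 0.   0.25] axes x,y,z: [[1.0, -0.06, 0.0], [0.0, 0.0, -1.0], [0.06, 1.0, 0.0]]
{'k': 'nut', 'g': [440.0, -280.1], 'ang': 9.4, 'size': [66.0, 46.0], 'ztop': 51.5, 'px': [430, 307]}
t 33.65 tcp [606.  115.9 220.4] F [-0.3  0.4 -0. ] grip 53.0 
q [0.19 0.25 0.34 1.66 0.   0.25] axes x,y,z: [[1.0, -0.06, -0.0], [-0.0, 0.0, -1.0], [0.06, 1.0, 0.0]]
[-11.7, 4.9, -33.8, -0.0, -0.02, -0.0] 
[-12.3, 5.0, -33.6, -0.0, -0.02, -0.0] 
[-13.0, 4.9, -33.4, -0.0, -0.02, -0.0] 
[-13.7, 5.0, -33.1, -0.0, -0.019, -0.0] 
[-14.3, 4.9, -32.8, -0.0, -0.02, -0.0] 
[-15.0, 5.0, -32.5, -0.0, -0.019, 0.0] 
[-15.6, 4.9, -32.2, -0.0, -0.02, 0.0] 
[-16.2, 5.0, -31.9, -0.001, -0.019, 0.0] 
[-16.8, 5.0, -31.6, -0.0, -0.02, 0.0] 
[-17.5, 5.0, -31.3, -0.001, -0.019, 0.0] 
[-18.0, 5.0, -31.0, -0.0, -0.02, 0.0] 
[-18.7, 5.0, -30.5, -0.001, -0.019, 0.0] 
  -> [ 440.1 -280.3  160. ]
[-0.0, 37.0, -0.0, 0.0, -0.0, 0.0] 
[-0.0, 37.0, -0.0, 0.0, -0.0, 0.0] 
[-0.0, 37.0, -0.0, 0.0, -0.0, 0.0] 
[-0.0, 37.0, -0.0, 0.0, -0.0, 0.0] 
  -> [ 440.1 -280.3   12. ]
```

View pics/wrist19.png

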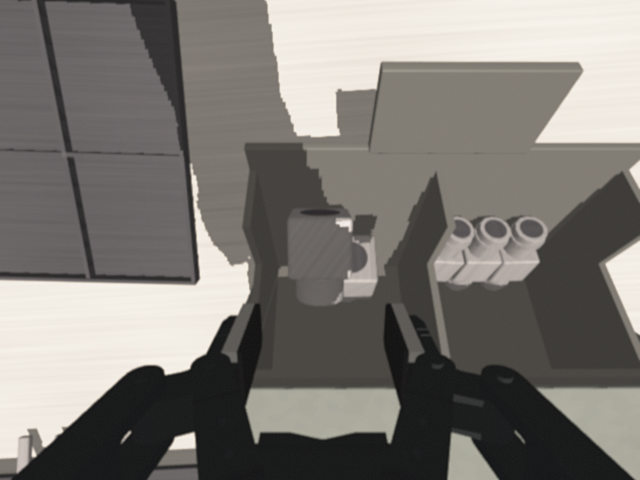

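```bash
python3 -m jog '[0.4,-12,2,-34,0,-0.02,0, 0.4,-12,2,-34,0,-0.02,0, 0.4,-13,2,-33,0,-0.02,0, 0.8,-14,2,-33,0,-0.019,0, 0.8,-14,6,-33,0,-0.02,0, 0.8,-15,6,-32,0,-0.019,0, 0.8,-16,6,-32,0,-0.02,0, 0.8,-16,6,-32,0,-0.019,0, 0.8,-17,7,-32,0,-0.02,0, 0.8,-17,7,-31,0,-0.019,0, 0.8,-18,7,-31,0,-0.02,0, 0.8,-19,7,-31,0,-0.019,0]' 60
python3 -m jog '[0.8,0,0,0,0,0,0, 0.8,0,0,0,0,0,0, 0.8,0,0,0,0,0,0]' 60
python3 - <<'E'
from h import *
pick([440.1,-280.3],9.8,12,1,zup=160)
p=snapshot("wrist"); save(p,"wrist20")
p=snapshot("top"); save(p,"top20")
W=cloud(p).reshape(-1,3)*1000; W=W[~np.isnan(W[:,0])]
d=W-PIV; U=np.stack([d@UX,d@UY,d[:,2]],1)
# print height map over mouth
for y in range(-125,130,12):
    print(y,[int(np.median(U[(abs(U[:,0]-x)<7)&(abs(U[:,1]-y)<6)][:,2])) if ((abs(U[:,0]-x)<7)&(abs(U[:,1]-y)<6)).any() else None for x in range(-130,5,14)])
E
```

```text
clock: 34.85
eef_pos: [0.4388, -0.2814, 0.1583]
tcp_rot: [-1.563, -0.134, 0.135]
ft_force: [1.1, -0.5, 0.0]
grip_width: 0.0773
clock: 35.15
eef_pos: [0.4402, -0.2798, 0.1594]
tcp_rot: [-1.563, -0.134, 0.134]
ft_force: [-0.1, -0.4, 0.1]
grip_width: 0.0769
t 35.15 tcp [ 440.2 -279.8  159.4] F [-0.1 -0.4  0.1] grip 76.9 
q [-0.57  0.01 -0.05  1.52  0.   -0.74] axes x,y,z: [[0.99, 0.17, 0.0], [-0.0, 0.0, -1.0], [-0.17, 0.99, 0.0]]
[-0.1, -0.6, -0.5, -0.003, 0.0, 0.0] 
  -> [ 440.1 -280.3  160. ]
[-0.0, 37.0, -0.0, -0.0, 0.0, 0.0] 
[-0.0, 37.0, -0.0, -0.0, 0.0, 0.0] 
[-0.0, 37.0, -0.0, -0.0, 0.0, 0.0] 
[-0.1, 37.0, -0.0, -0.0, 0.0, 0.0] 
  -> [ 440.1 -280.3   12. ]
-125 [-15, 102, 98, 90, 77, 81, 94, 107, 116, 95]
-113 [-14, 109, 99, 85, 73, 62, 49, 35, 24, 11]
-101 [-14, 109, 98, 86, 105, 116, 115, 97, 25, 10]
-89 [-14, 110, 98, 82, 117, 119, 121, 116, 115, 10]
-77 [-12, 109, 98, 85, 117, 120, 121, 118, 118, 67]
-65 [-14, 109, 98, 84, 118, 119, 120, 111, 108, 71]
-53 [-10, 107, 96, 85, 73, 61, 56, 71, 80, 69]
-41 [119, 109, 96, 83, 74, 60, 53, 69, 79, 68]
-29 [124, 110, 97, 83, 71, 60, 46, 35, 26, 10]
-17 [123, 109, 96, 83, 72, 61, 47, 35, 22, 11]
-5 [124, 110, 101, 95, 90, 77, 65, 66, 76, 80]
7 [123, 111, 99, 85, 121, 70, 65, 72, 68, 149]
19 [125, 109, 96, 85, 73, 81, 78, 70, 63, 52]
31 [123, 109, 95, 85, 71, 82, 82, 70, 62, 52]
43 [124, 110, 96, 85, 73, 76, 75, 69, 63, 50]
55 [113, 109, 97, 84, 74, 81, 85, 72, 63, 50]
67 [113, 111, 97, 86, 73, 73, 74, 69, 63, 49]
79 [-12, 108, 97, 85, 72, 83, 83, 72, 62, 48]
91 [-13, 109, 99, 83, 71, 83, 79, 72, 64, 51]
103 [-14, 110, 97, 83, 72, 60, 51, 39, 58, 50]
115 [-15, 107, 97, 84, 72, 59, 49, 35, 25, 12]
127 [-14, 111, 105, 115, 109, 98, 85, 90, 92, 96]
```

View pics/wrist20.png

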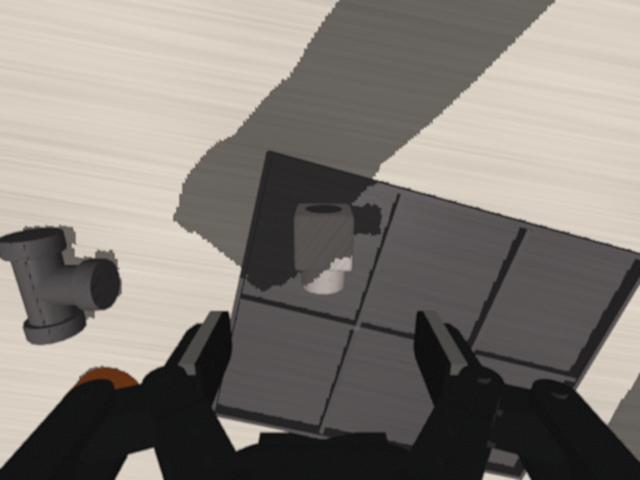

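View pics/top20.png

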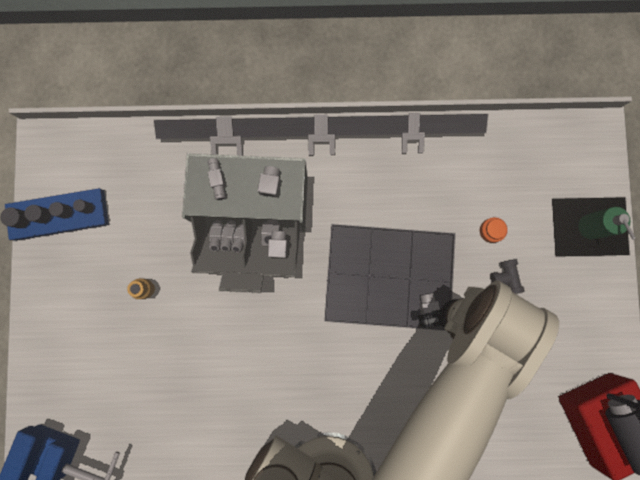

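```bash
python3 -m jog '[0.8,0,37,0,0,0,0, 0.8,0,37,0,0,0,0, 0.8,0,37,0,0,0,0, 0.8,0,36,0,0,0,0, 0.8,0,0,0,0,0,0, 0.8,0,0,0,0,0,0, -1,0,0,0,0,0,0, -1,0,0,0,0,0,0, -1,0,0,0,0,0,0, -1,0,0,0,0,0,0, -1,0,-15,0,0,0,0, -1,0,-15,0,0,0,0]' 60
python3 - <<'E'
from h import *
p0,R0=st()
u=unit(-60,-19,0);J=down(86.3)
plan([([p0[0],p0[1],215],None,4),([u[0],u[1],215],J,11)])
E
```

```text
clock: 36.45
eef_pos: [0.44, -0.2802, 0.0442]
tcp_rot: [-1.564, -0.134, 0.134]
ft_force: [0.9, 0.3, -2.2]
grip_width: 0.0438
t 36.45 tcp [ 440.  -280.2   44.2] F [ 0.9  0.3 -2.2] grip 43.8 
q [-0.57  0.03 -0.24  1.3   0.   -0.74] axes x,y,z: [[0.99, 0.17, 0.0], [0.0, 0.0, -1.0], [-0.17, 0.99, 0.0]]
[0.0, -42.7, 0.1, 0.0, 0.0, 0.0] 
[0.0, -42.7, 0.1, 0.0, 0.0, 0.0] 
[0.1, -42.7, 0.1, 0.0, 0.0, 0.0] 
[0.0, -42.7, 0.1, 0.0, 0.0, 0.0] 
  -> [ 440.  -280.2  215. ]
[21.8, 0.1, 38.2, -0.0, 0.021, 0.0] 
[21.0, 0.1, 38.6, -0.0, 0.021, 0.0] 
[20.2, 0.1, 39.1, -0.0, 0.021, 0.0] 
[19.3, 0.1, 39.5, -0.0, 0.022, 0.0] 
[18.5, 0.1, 39.9, -0.0, 0.021, 0.0] 
[17.6, 0.1, 40.3, -0.0, 0.022, 0.0] 
[16.7, 0.1, 40.6, -0.001, 0.021, 0.0] 
[15.9, 0.1, 41.0, -0.0, 0.022, 0.0] 
[15.0, 0.1, 41.3, -0.001, 0.021, 0.0] 
[14.1, 0.0, 41.7, -0.0, 0.022, 0.0] 
[13.2, 0.1, 41.9, -0.001, 0.021, 0.0] 
  -> [604.9 174.4 215. ]
```

```bash
python3 -m jog '[-1,0,-43,0,0,0,0, -1,0,-43,0,0,0,0, -1,0,-43,0,0,0,0, -1,0,-43,0,0,0,0, -1,22,0,38,0,0.021,0, -1,21,0,39,0,0.021,0, -1,20,0,39,0,0.021,0, -1,19,0,40,0,0.022,0, -1,18,0,40,0,0.021,0, -1,18,0,40,0,0.022,0, -1,17,0,41,0,0.021,0, -1,16,0,41,0,0.022,0]' 60
python3 -m jog '[-1,15,0,41,0,0.021,0, -1,14,0,42,0,0.022,0, -1,13,0,42,0,0.021,0, -1,0,0,0,0,0,0, -1,0,0,0,0,0,0]' 60
python3 - <<'E'
from h import *
p0,R0=st()
u=unit(-60,-19,0);J=down(86.3)
p=snapshot("wrist"); save(p,"wrist21")
plan([([u[0],u[1],215],J,1),([u[0],u[1],108],J,3)])
E
```

```text
clock: 37.65
eef_pos: [0.5601, 0.0526, 0.2174]
tcp_rot: [-1.568, -0.001, -0.002]
ft_force: [-0.4, -0.7, -1.5]
grip_width: 0.0432
clock: 38.15
eef_pos: [0.6044, 0.1758, 0.2166]
tcp_rot: [-1.568, 0.049, -0.049]
ft_force: [0.3, -0.3, -2.2]
grip_width: 0.0431
t 38.15 tcp [604.4 175.8 216.6] F [ 0.3 -0.3 -2.2] grip 43.1 
q [0.28 0.28 0.37 1.66 0.   0.34] axes x,y,z: [[1.0, -0.06, 0.0], [0.0, 0.0, -1.0], [0.06, 1.0, 0.0]]
[0.6, 1.8, -0.4, -0.003, 0.001, 0.0] 
  -> [604.9 174.4 215. ]
[-0.0, 35.7, 0.0, 0.0, 0.0, 0.0] 
[-0.0, 35.7, 0.0, 0.0, 0.0, 0.0] 
[-0.1, 35.6, 0.1, 0.0, 0.0, 0.0] 
  -> [604.9 174.5 108. ]
```

View pics/wrist21.png

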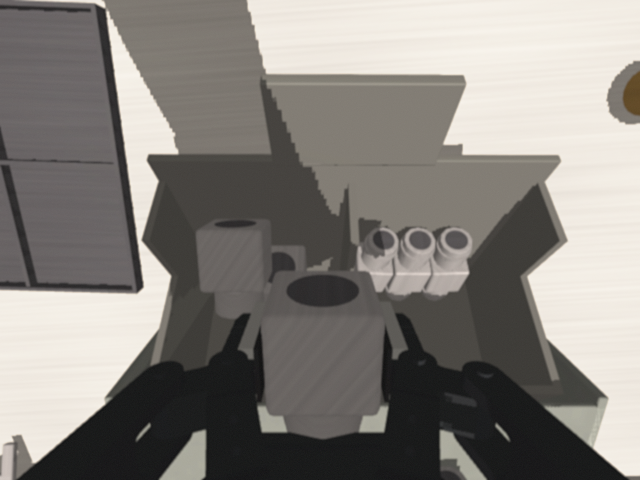

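```bash
python3 -m jog '[-1,0,35,4,0,0,0, -1,0,35,0,0,0,0, -1,0,20,0,0,0,0, -1,0,17,0,0,0,0, -1,0,0,0,0,0,0]' 60;  python3 -m jog '[-1,0,0,-5,0,0,0, -1,0,0,-5,0,0,0, -1,0,0,-5,0,0,0]' 60; python3 -m jog '[-1,0,0,-5,0,0,0, -1,0,0,-5,0,0,0]' 60; python3 -c "
from h import *
p=snapshot('wrist'); save(p,'wrist22')"
```

```text
clock: 38.7
eef_pos: [0.6162, 0.1757, 0.1257]
tcp_rot: [-1.564, 0.028, -0.085]
ft_force: [26.3, -20.1, 41.3]
grip_width: 0.0435
clock: 39.0
eef_pos: [0.6167, 0.1738, 0.1247]
tcp_rot: [-1.539, 0.021, -0.078]
ft_force: [37.9, 65.5, 39.7]
grip_width: 0.0432
clock: 39.2
eef_pos: [0.6167, 0.1726, 0.1245]
tcp_rot: [-1.523, 0.015, -0.073]
ft_force: [43.6, 109.3, 29.8]
grip_width: 0.0432
```

View pics/wrist22.png

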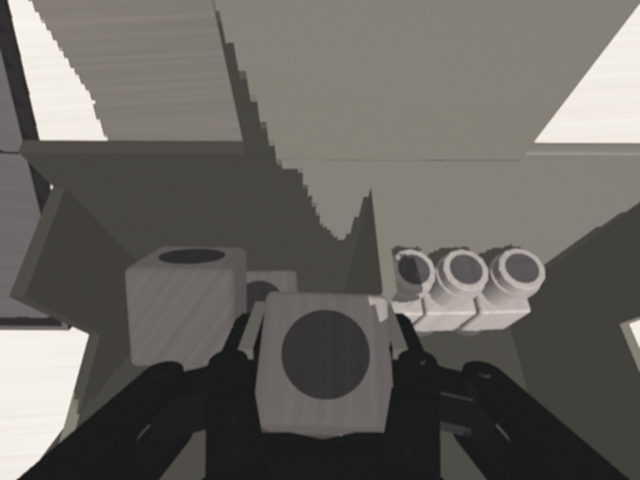

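```bash
python3 -m jog '[-1,0,0,14,0,0,0, -1,0,-12,11,0,0,0]' 60; python3 -m jog '[-1,0,-40,0,0,0,0, -1,0,-40,0,0,0,0, -1,0,0,0,0,0,0, -1,0,0,0,0,0,0]' 60; python3 - <<'E'
from h import *
p0,R0=st()
u=unit(-60,-34,0);J=down(86.3)
p=snapshot("wrist"); save(p,"wrist23")
plan([([u[0],u[1],215],J,1)])
E
```

```text
clock: 39.45
eef_pos: [0.6132, 0.1763, 0.129]
tcp_rot: [-1.57, 0.035, -0.073]
ft_force: [27.4, -41.5, -13.2]
grip_width: 0.0434
clock: 39.85
eef_pos: [0.6052, 0.1778, 0.2029]
tcp_rot: [-1.567, 0.049, -0.054]
ft_force: [0.3, 0.3, -3.3]
grip_width: 0.0434
t 39.85 tcp [605.2 177.8 202.9] F [ 0.3  0.3 -3.3] grip 43.4 
q [0.28 0.27 0.33 1.63 0.   0.35] axes x,y,z: [[1.0, -0.07, 0.0], [0.0, 0.0, -1.0], [0.07, 1.0, 0.0]]
[0.5, -13.8, -18.4, -0.003, -0.001, 0.001] 
  -> [604.  159.4 215. ]
```

View pics/wrist23.png

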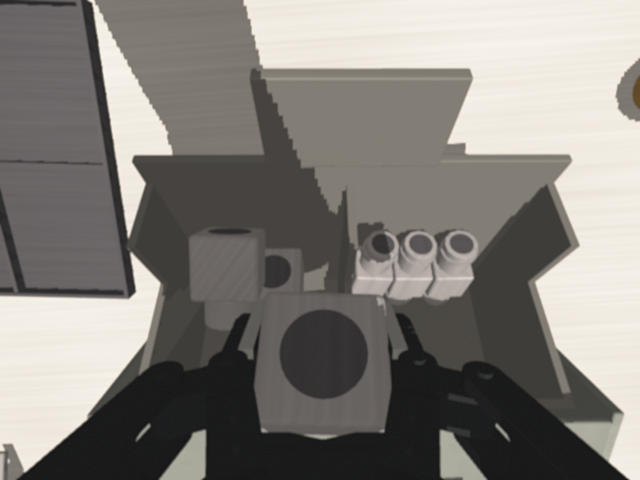

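```bash
python3 -m jog '[-1,0,0,-10,0,0,0, -1,0,0,-11,0,0,0, -1,0,30,0,0,0,0, -1,0,29,0,0,0,0, -1,0,0,0,0,0,0, -1,0,0,0,0,0,0]' 60; python3 -c "
from h import *
p0,R0=st(); d=p0-PIV; print(d@UX,d@UY)
p=snapshot('wrist'); save(p,'wrist24')"
```

```text
clock: 40.5
eef_pos: [0.6029, 0.1573, 0.1418]
tcp_rot: [-1.568, 0.052, -0.05]
ft_force: [0.1, 0.7, -0.6]
grip_width: 0.0431
t 40.5 tcp [602.9 157.3 141.8] F [ 0.1  0.7 -0.6] grip 43.1 
q [0.25 0.25 0.19 1.51 0.   0.32] axes x,y,z: [[1.0, -0.06, -0.0], [-0.0, 0.0, -1.0], [0.06, 1.0, 0.0]]
-60.88429845523203 -36.168025003052094
```

View pics/wrist24.png

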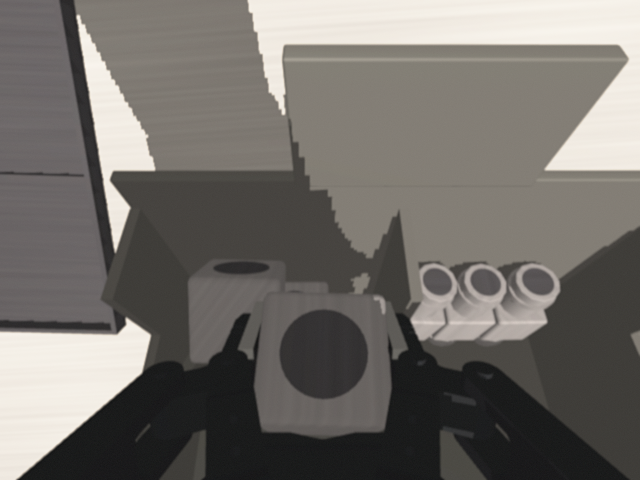

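```bash
python3 -m jog '[0.3,0,0,0,0,0,0, 0.3,0,0,0,0,0,0, 0.3,0,0,0,0,0,0, 0.3,0,-35,0,0,0,0, 0.3,0,-35,0,0,0,0, 0.3,0,0,0,0,0,0, 0.3,0,0,0,0,0,0]' 60; python3 -c "
from h import *
p0,R0=st(); 
p=snapshot('wrist'); save(p,'wrist25')"
```

```text
clock: 41.25
eef_pos: [0.604, 0.1581, 0.2131]
tcp_rot: [-1.567, 0.048, -0.052]
ft_force: [0.8, 0.7, -0.3]
grip_width: 0.0556
t 41.25 tcp [604.  158.1 213.1] F [ 0.8  0.7 -0.3] grip 55.6 
q [0.25 0.26 0.34 1.65 0.   0.32] axes x,y,z: [[1.0, -0.06, 0.0], [0.0, 0.0, -1.0], [0.06, 1.0, 0.0]]
```

View pics/wrist25.png

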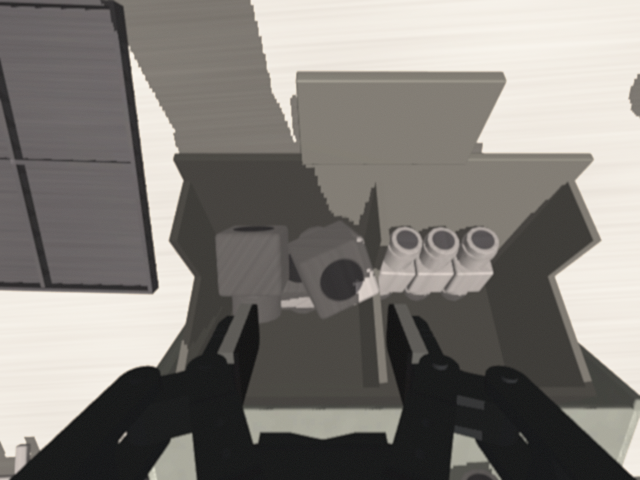

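```bash
python3 -m jog '[0.3,-50,-20,0,0,0,0, 0.3,-50,-20,0,0,0,0, 0.3,-50,0,0,0,0,0, 0.3,-30,0,0,0,0,0, 0.3,0,0,0,0,0,0, 0.3,0,0,0,0,0,0]' 60
cat >> h.py <<'E'
def hmap(p,ys=range(-125,5,8),xs=range(-120,15,8)):
    W=cloud(p).reshape(-1,3)*1000; W=W[~np.isnan(W[:,0])]
    d=W-PIV; U=np.stack([d@UX,d@UY,d[:,2]],1)
    print("x:",list(xs))
    for y in ys:
        r=[]
        for x in xs:
            m=(abs(U[:,0]-x)<4.5)&(abs(U[:,1]-y)<4.5)
            r.append(int(np.median(U[m][:,2])) if m.any() else -99)
        print(f"{y:5d}"," ".join(f"{v:4d}" for v in r))
E
python3 - <<'E'
from h import *
st()
p=snapshot("top"); save(p,"top26"); hmap(p)
c=p["color"][150:300,170:320,::-1]; cv2.imwrite("pics/crop26.png",cv2.resize(c,None,fx=4,fy=4,interpolation=cv2.INTER_CUBIC))
p=snapshot("scene"); save(p,"scene26")
E
```

```text
clock: 41.9
eef_pos: [0.4305, 0.169, 0.2486]
tcp_rot: [-1.568, 0.05, -0.05]
ft_force: [-0.5, 0.5, 0.5]
grip_width: 0.0555
t 41.9 tcp [430.5 169.  248.6] F [-0.5  0.5  0.5] grip 55.5 
q [ 0.37 -0.12  0.01  1.69  0.    0.44] axes x,y,z: [[1.0, -0.06, 0.0], [0.0, 0.0, -1.0], [0.06, 1.0, 0.0]]
x: [-120, -112, -104, -96, -88, -80, -72, -64, -56, -48, -40, -32, -24, -16, -8, 0, 8]
 -125  111  103   95   98  106  115  119  103   91   96  103  111  120  125  134  140  151
 -117  113  106   99   93   85   78   70   62   56   48   45   34   28   21   12    9  176
 -109  112  105   97   89   85   78   73   84   93   98   49   41   29   20   14    9   89
 -101  115  106   98   91   86   79  110  113  113  116  116  114  107  103   19    8  157
  -93  113  107   96   90   84   79  111  113  114  116  117  114  113  116  118   11  158
  -85  113  104   98   92   84   78  110  113  114  116  118  112  115  114  113    9   18
  -77  111  105   98   94   84   77  112  113  115  116  116  114  111  112  109   66   66
  -69  112  105  100   92   86   76  109  113  114  117  117  116  102  101   74   65  120
  -61  112  106  100   92   85   78   70  108  107   75   61   70   77   78   74   65   63
  -53  114  104  100   92   85   78   70  117  126  113  104   71   76   78   72   66  158
  -45  114  105   99   92   85   78   93  134  135  134  130  122  111   79   74   65  158
  -37  112  105   98   91   89   77   98  132  134  133  133  134  130   80   73   63  176
  -29  114  106  100   90   86   80  115  131  131  131  130  130  130  -99   18   11  174
  -21  111  106   98   91   87   81  127  130  129  130  129  128  126  -99   13    9  175
  -13  113  107   98   93   84   76  127  128  126  127  127  126  -99   19   13    7   23
   -5  113  106  100   97   97  103  102  105  113  121  122  114   88   71   76   81   99
    3  115  106  104  111  122  133  132  124  119  113  105  115  121  127  143  149  175
```

View pics/crop26.png

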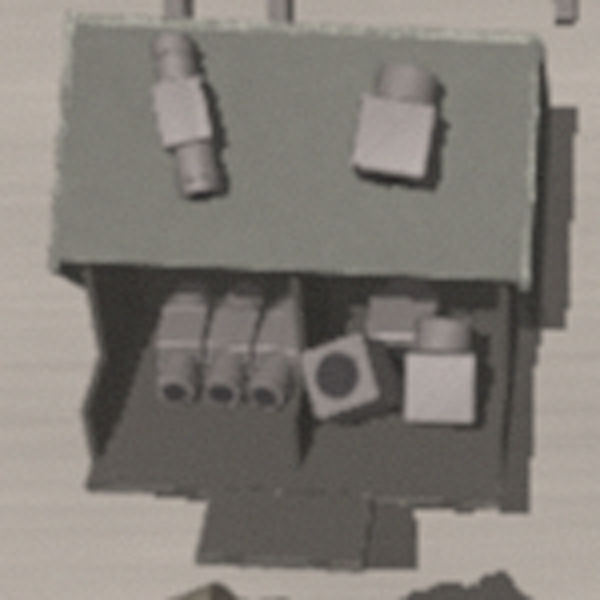

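```bash
python3 - <<'E'
from h import *
J=down(86.3)
a=unit(-93,-57,0)
plan([([a[0],a[1],240],J,5),([a[0],a[1],125],J,4)])
E
```

```text
[28.0, 1.6, -4.3, -0.0, 0.0, -0.0] 
[28.0, 1.6, -4.3, -0.001, 0.0, -0.0] 
[27.9, 1.6, -4.2, -0.0, 0.0, -0.0] 
[28.0, 1.7, -4.3, -0.001, 0.0, -0.0] 
[27.9, 1.6, -4.2, -0.0, 0.0, -0.001] 
  -> [569.5 138.6 240. ]
[0.0, 28.8, -0.0, -0.0, 0.0, 0.0] 
[0.0, 28.7, -0.0, -0.0, 0.0, 0.0] 
[0.0, 28.8, -0.0, -0.0, 0.0, 0.0] 
[0.0, 28.7, -0.1, -0.0, 0.0, 0.0] 
  -> [569.5 138.6 125. ]
```

```bash
python3 -m jog '[0.1,28,2,-4,0,0,0, 0.1,28,2,-4,0,0,0, 0.1,28,2,-4,0,0,0, 0.1,28,2,-4,0,0,0, 0.1,29,2,-4,0,0,0, 0.1,0,35,0,0,0,0, 0.1,0,35,0,0,0,0, 0.1,0,35,0,0,0,0, 0.1,0,9,0,0,0,0, 0.1,0,0,0,0,0,0, 0.1,0,0,0,0,0,0]' 60; python3 -c "
from h import *
p0,R0=st(); d=p0-PIV; print(d@UX,d@UY)
p=snapshot('wrist'); save(p,'wrist27')"
```

```text
clock: 43.1
eef_pos: [0.5712, 0.1403, 0.1264]
tcp_rot: [-1.567, 0.049, -0.052]
ft_force: [-0.4, -1.3, 1.2]
grip_width: 0.0467
t 43.1 tcp [571.2 140.3 126.4] F [-0.4 -1.3  1.2] grip 46.7 
q [0.24 0.16 0.06 1.46 0.   0.3 ] axes x,y,z: [[1.0, -0.06, 0.0], [0.0, 0.0, -1.0], [0.06, 1.0, 0.0]]
-91.45137833987037 -55.235474332689996
```

View pics/wrist27.png

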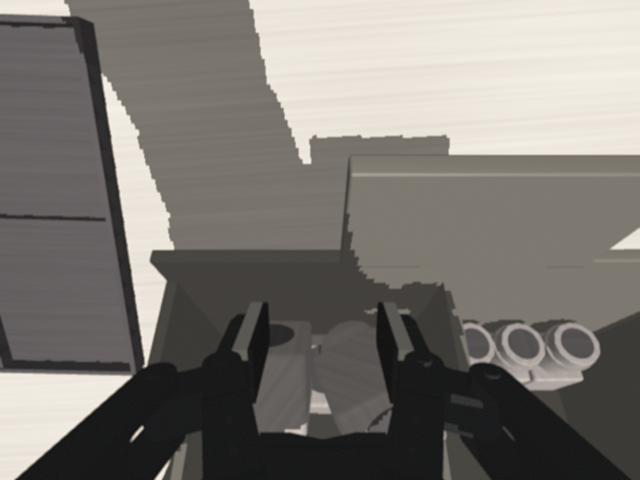

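```bash
python3 -m jog '[0.1,0,9,0,0,0,0, 0.1,0,0,0,0,0,0, 0.1,8,0,0,0,0,0, 0.1,8,0,0,0,0,0, 0.1,0,0,0,0,0,0]' 60; python3 -m jog '[0.1,8,0,0,0,0,0, 0.1,6,0,0,0,0,0, 0.1,0,0,0,0,0,0]' 60; python3 -c "
from h import *
p0,R0=st(); d=p0-PIV; print(d@UX,d@UY)
p=snapshot('wrist'); save(p,'wrist28')"
```

```text
clock: 43.65
eef_pos: [0.5862, 0.1389, 0.1165]
tcp_rot: [-1.568, 0.052, -0.049]
ft_force: [-7.1, -0.6, 4.3]
grip_width: 0.0469
clock: 43.95
eef_pos: [0.6007, 0.1384, 0.1165]
tcp_rot: [-1.567, 0.051, -0.05]
ft_force: [-3.4, -0.2, 3.4]
grip_width: 0.0471
t 43.95 tcp [600.7 138.4 116.5] F [-3.4 -0.2  3.4] grip 47.1 
q [0.22 0.23 0.12 1.46 0.   0.29] axes x,y,z: [[1.0, -0.06, -0.0], [-0.0, 0.0, -1.0], [0.06, 1.0, 0.0]]
-61.90815673860026 -55.220023939648335
```

View pics/wrist28.png

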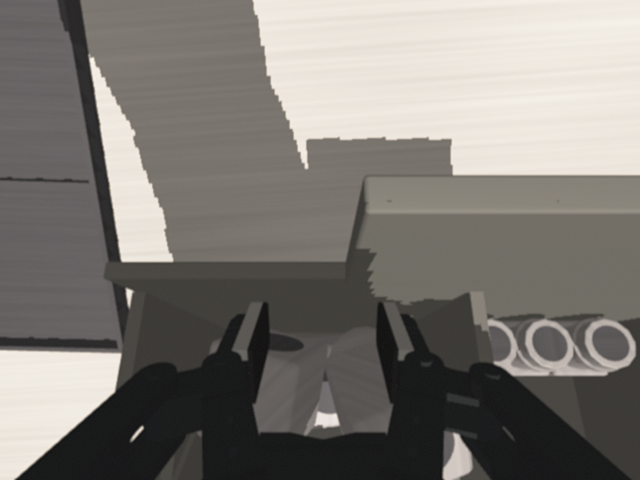

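```bash
python3 -m jog '[0.1,7,0,0,0,0,0, 0.1,7,0,0,0,0,0, 0.1,5,0,0,0,0,0, 0.1,0,0,0,0,0,0]' 60; python3 -m jog '[0.1,-10,-5,0,0,0,0, 0.1,-10,-30,0,0,0,0, 0.1,0,-40,0,0,0,0, 0.1,-20,-45,0,0,0,0, 0.1,-50,-10,0,0,0,0, 0.1,-50,0,0,0,0,0, 0.1,-40,0,0,0,0,0, 0.1,0,0,0,0,0,0, 0.1,0,0,0,0,0,0]' 60; python3 - <<'E'
from h import *
st()
p=snapshot("top"); save(p,"top29"); hmap(p)
c=p["color"][150:300,170:320,::-1]; cv2.imwrite("pics/crop29.png",cv2.resize(c,None,fx=4,fy=4,interpolation=cv2.INTER_CUBIC))
print(pinpoint("lip_top",p))
E
```

```text
clock: 44.4
eef_pos: [0.6205, 0.1376, 0.1196]
tcp_rot: [-1.566, 0.047, -0.053]
ft_force: [-7.6, -1.0, 19.8]
grip_width: 0.047
clock: 45.3
eef_pos: [0.4404, 0.1484, 0.2466]
tcp_rot: [-1.567, 0.048, -0.051]
ft_force: [0.6, -0.1, 0.2]
grip_width: 0.0468
t 45.3 tcp [440.4 148.4 246.6] F [ 0.6 -0.1  0.2] grip 46.8 
q [ 0.32 -0.11  0.01  1.69  0.    0.39] axes x,y,z: [[1.0, -0.06, 0.0], [0.0, 0.0, -1.0], [0.06, 1.0, 0.0]]
x: [-120, -112, -104, -96, -88, -80, -72, -64, -56, -48, -40, -32, -24, -16, -8, 0, 8]
 -125  -16  -15  -16  -12  139  116  117  124   88  122  105  108  118   83   87   89  123
 -117  -15  -15  -16  -14  139  131  118  105   93   80   71   87   90   87   91   89  174
 -109  -15  -14  -14  -16  139  130  122  105   96   80   71  100  109  110  108  112  113
 -101  -17  -13  -12  -14  138  129  118  105   94   80   72  107  111  110  113  113  112
  -93  -16  -15  -14  -15  138  127  119  106   94   81   69  105  107  107  111  110  110
  -85  -14  -15  -15  -16  136  129  117  108   94   83   72  101  102  104  104  108  108
  -77  -14  -15  -16  -15  133  130  117  105  
[... 357 characters left out ...]
  108   94   81  114  139  144  141  137  133  133
  -37   86  176  163  152  137  130  120  106   94   86  118  143  144  143  138  136  156
  -29  186  176  168  155  141  131  117  105   94   89  121  141  144  141  136  133  173
  -21  187  182  170  156  144  128  117  103   90   88  126  144  141  140  138  135  176
  -13  186  181  169  155  146  131  117  105   91   84  128  142  141  139  135  132  176
   -5  189  181  171  158  144  129  122  119  110  112  119  133  128  134  134  132  128
    3  188  182  169  156  146  130  125  134  140  146  148  139  126  112  112  121  175
[{'point': [0.543, 0.201, 0.1991], 'score': 0.61}, {'point': [0.5291, -0.507, -0.0007], 'score': 0.56}]
```

View pics/crop29.png

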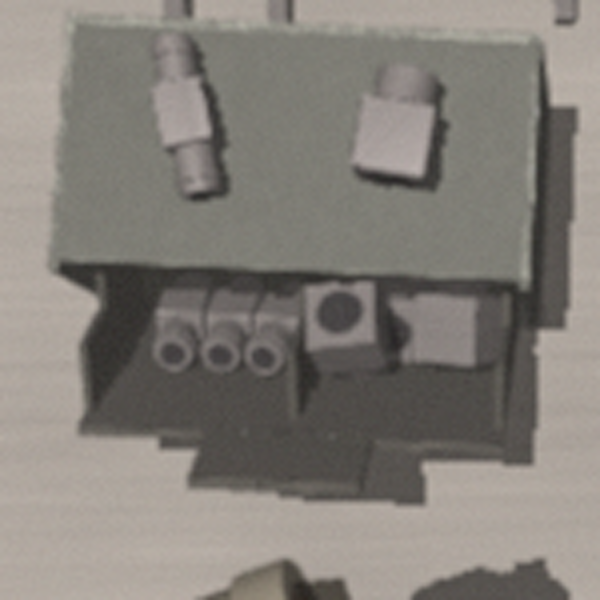

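```bash
python3 - <<'E'
from h import *
q=.575
plan([(binp(-45,0,195,q),binR(q),6),(binp(-16,0,195,q),binR(q),2)])
E
```

```text
[13.0, 15.3, 9.2, -0.0, -0.0, -0.096] 
[11.4, 16.5, 9.2, -0.001, -0.0, -0.096] 
[9.8, 17.5, 9.2, -0.0, -0.0, -0.096] 
[8.1, 18.3, 9.3, -0.001, -0.0, -0.096] 
[6.3, 19.0, 9.3, -0.0, -0.0, -0.095] 
[4.4, 19.6, 9.2, -0.001, -0.001, -0.096] 
  -> [522.5 198.8 154.1]
[14.5, -0.0, 0.0, 0.0, 0.0, 0.0] 
[14.5, -0.0, 0.0, 0.0, 0.0, 0.0] 
  -> [546.8 197.2 169.9]
```

```bash
python3 -m jog '[-1,13,15,9,0,0,-0.096, -1,11,16,9,0,0,-0.096, -1,10,17,9,0,0,-0.096, -1,8,18,9,0,0,-0.096, -1,6,19,9,0,0,-0.095, -1,4,20,9,0,0,-0.096, -1,0,0,0,0,0,0, -1,0,0,0,0,0,0]' 60; python3 - <<'E'
from h import *
st()
for n in ("wrist","scene"):
    p=snapshot(n); save(p,n+"30"); print(pinpoint("lip_top",p))
q=.575
plan([(binp(-20,0,195,q),binR(q),2)]+[(binp(-12,0,195,q),binR(q),n) for q,n in ((.55,1),(.4,3),(.25,3),(.15,2))])
E
```

```text
clock: 46.2
eef_pos: [0.5205, 0.1974, 0.155]
tcp_rot: [-1.539, -0.4, -0.498]
ft_force: [-0.5, -0.5, 0.0]
grip_width: 0.0002
t 46.2 tcp [520.5 197.4 155. ] F [-0.5 -0.5  0. ] grip 0.2 
q [ 0.51 -0.41 -0.52  0.96 -0.3   0.5 ] axes x,y,z: [[0.84, -0.05, 0.54], [0.54, -0.03, -0.84], [0.06, 1.0, 0.0]]
[{'point': [0.5472, 0.197, 0.2059], 'score': 0.72}]
[{'point': [0.5453, 0.1982, 0.2033], 'score': 0.86}]
[12.0, 1.4, 0.7, -0.002, -0.001, 0.0] 
[12.0, 1.4, 0.7, -0.001, -0.001, 0.001] 
  -> [543.4 197.5 167.8]
[12.9, -0.2, -0.0, -0.0, -0.0, 0.025] 
  -> [554.1 196.8 174.9]
[9.8, 0.1, -0.0, -0.0, -0.0, 0.05] 
[9.7, -0.4, -0.0, -0.0, -0.0, 0.05] 
[9.7, -0.8, -0.0, -0.0, -0.0, 0.05] 
  -> [579.2 195.1 189.9]
[9.8, 0.1, -0.0, -0.0, -0.0, 0.05] 
[9.7, -0.4, -0.0, -0.0, -0.0, 0.05] 
[9.8, -0.8, -0.0, -0.0, -0.0, 0.05] 
  -> [606.3 193.4 201. ]
[9.7, -0.1, 0.0, -0.0, -0.0, 0.05] 
[9.8, -0.6, 0.0, -0.0, -0.0, 0.05] 
  -> [625.1 192.1 206. ]
```

View pics/scene30.png

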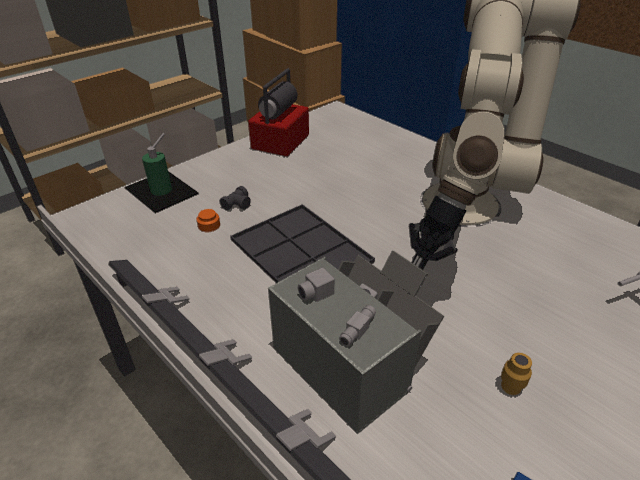

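View pics/wrist30.png

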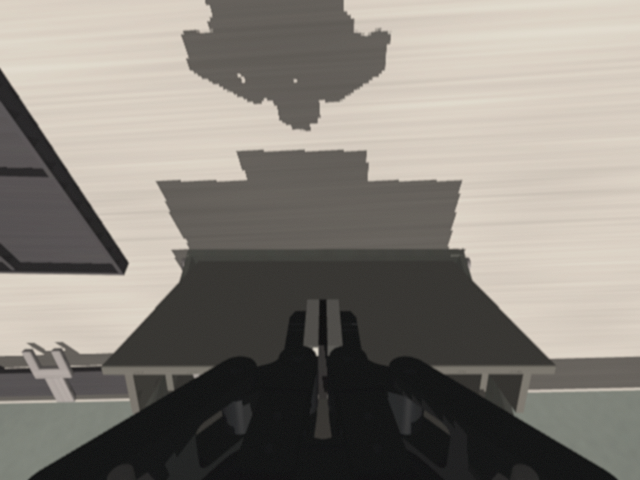

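```bash
python3 -m jog '[-1,12,1,0,0,0,0, -1,12,1,0,0,0,0, -1,12,0,0,0,0,0.025, -1,7,0,0,0,0,0.033, -1,6,0,0,0,0,0.033, -1,7,-0.5,0,0,0,0.033, -1,7,-0.5,0,0,0,0.034, -1,0,0,0,0,0,0, -1,0,0,0,0,0,0]' 60; python3 - <<'E'
from h import *
st()
p=snapshot("scene"); save(p,"scene31"); print(pinpoint("lip_top",p))
c=p["color"][200:440,240:480,::-1]; cv2.imwrite("pics/crop31.png",cv2.resize(c,None,fx=2.5,fy=2.5,interpolation=cv2.INTER_CUBIC))
plan([(binp(-12,0,195,q),binR(q),n) for q,n in ((.4,1),(.3,3),(.2,3),(.1,3))])
E
```

```text
clock: 47.3
eef_pos: [0.5759, 0.1936, 0.1868]
tcp_rot: [-1.556, -0.277, -0.379]
ft_force: [0.2, -0.8, 0.1]
grip_width: 0.0006
t 47.3 tcp [575.9 193.6 186.8] F [ 0.2 -0.8  0.1] grip 0.6 
q [ 0.41 -0.17 -0.22  1.14 -0.18  0.44] axes x,y,z: [[0.91, -0.06, 0.41], [0.4, -0.02, -0.91], [0.06, 1.0, 0.0]]
[{'point': [0.5803, 0.1964, 0.2181], 'score': 0.55}]
[5.1, -1.5, 1.6, -0.003, -0.001, 0.017] 
  -> [579.2 195.1 190. ]
[6.5, -0.1, 0.0, 0.0, 0.0, 0.033] 
[6.5, -0.3, 0.0, 0.0, 0.0, 0.034] 
[6.5, -0.4, 0.0, 0.0, 0.0, 0.033] 
  -> [597.1 193.9 197.7]
[6.5, -0.1, 0.0, 0.0, 0.0, 0.033] 
[6.5, -0.3, 0.0, 0.0, 0.0, 0.034] 
[6.5, -0.5, 0.0, 0.0, 0.0, 0.033] 
  -> [615.6 192.7 203.7]
[6.5, -0.1, 0.0, 0.0, 0.0, 0.033] 
[6.5, -0.3, 0.0, 0.0, 0.0, 0.034] 
[6.5, -0.5, 0.0, 0.001, 0.0, 0.033] 
  -> [634.6 191.5 207.9]
```

View pics/crop31.png

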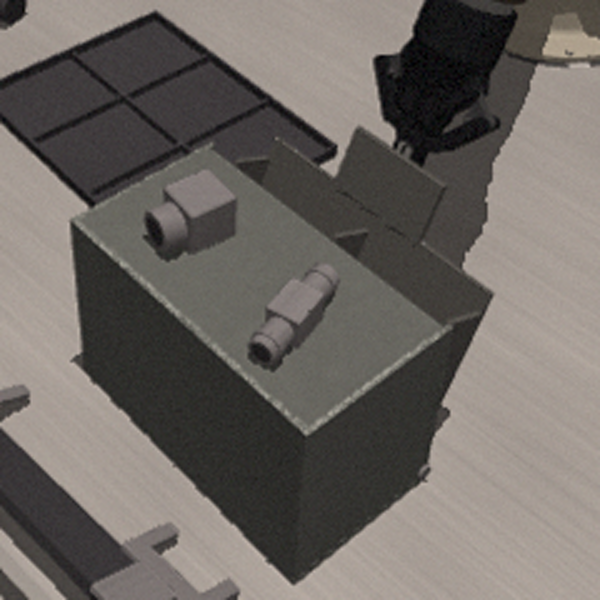

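```bash
python3 -m jog '[-1,5,0,1,0,0,0.017, -1,7,-0.3,0,0,0,0.033, -1,6,-0.3,0,0,0,0.034, -1,7,-0.3,0,0,0,0.033, -1,6,-0.3,0,0,0,0.033, -1,7,-0.3,0,0,0,0.034, -1,6,-0.3,0,0,0,0.033, -1,7,-0.3,0,0,0,0.033, -1,6,-0.3,0,0,0,0.034, -1,6,-0.5,0,0,0,0.033, -1,0,0,0,0,0,0]' 60; python3 - <<'E'
from h import *
st()
p=snapshot("scene"); save(p,"scene32"); print(pinpoint("lip_top",p))
p=snapshot("wrist"); save(p,"wrist32"); print(pinpoint("lip_top",p))
plan([(binp(-12,0,195,q),binR(q),n) for q,n in ((.1,1),(.0,4))])
E
```

```text
clock: 48.5
eef_pos: [0.6352, 0.191, 0.2063]
tcp_rot: [-1.57, -0.027, -0.129]
ft_force: [-1.7, 0.0, -0.7]
grip_width: 0.0002
t 48.5 tcp [635.2 191.  206.3] F [-1.7  0.  -0.7] grip 0.2 
q [ 0.31  0.26  0.32  1.54 -0.03  0.37] axes x,y,z: [[0.99, -0.06, 0.1], [0.1, -0.0, -1.0], [0.06, 1.0, 0.0]]
[{'point': [0.6519, 0.1903, 0.2383], 'score': 0.57}]
[{'point': [0.6497, 0.1919, 0.2384], 'score': 0.6}]
[0.7, -0.7, 0.4, -0.003, 0.0, 0.001] 
  -> [634.7 191.5 207.8]
[4.9, -0.1, 0.0, 0.0, 0.0, 0.025] 
[4.9, -0.2, 0.0, 0.0, 0.0, 0.025] 
[4.8, -0.3, 0.0, 0.0, 0.0, 0.025] 
[4.9, -0.4, 0.0, 0.0, 0.0, 0.025] 
  -> [654.1 190.3 210. ]
```

View pics/wrist32.png

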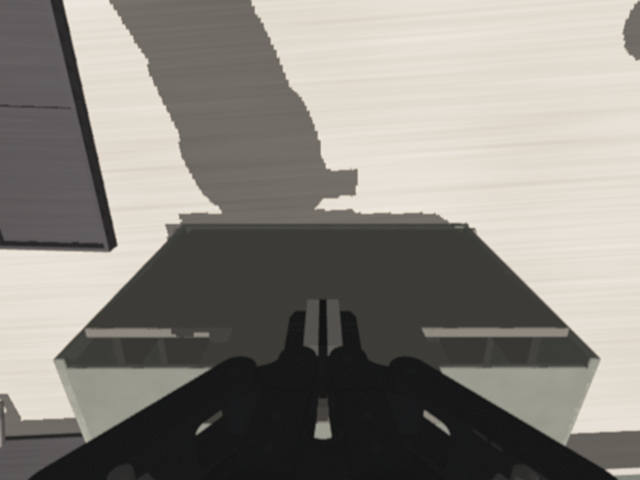

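Bin is now at about 0.07 (at the catch). I'll push it through to the click.

```bash
python3 -m jog '[-1,5,-0.2,0,0,0,0.025, -1,5,-0.2,0,0,0,0.025, -1,5,-0.2,0,0,0,0.025, -1,0,0,0,0,0,0]' 60;python3 -m jog '[-1,4,-0.2,0,0,0,0.02, -1,2,0,0,0,0,0, -1,0,0,0,0,0,0]' 60; python3 - <<'E'
from h import *
st()
p=snapshot("scene"); print(pinpoint("lip_top",p))
p=snapshot("wrist"); save(p,"wrist33"); print(pinpoint("lip_top",p))
E
```

```text
clock: 49.1
eef_pos: [0.6495, 0.1901, 0.2086]
tcp_rot: [-1.568, 0.031, -0.07]
ft_force: [-0.2, -0.3, -1.6]
grip_width: -0.0003
clock: 49.4
eef_pos: [0.6554, 0.1897, 0.2089]
tcp_rot: [-1.568, 0.045, -0.055]
ft_force: [0.9, -0.5, 0.3]
grip_width: 0.0004
t 49.4 tcp [655.4 189.7 208.9] F [ 0.9 -0.5  0.3] grip 0.4 
q [0.28 0.41 0.52 1.67 0.   0.35] axes x,y,z: [[1.0, -0.06, 0.01], [0.01, 0.0, -1.0], [0.06, 1.0, 0.0]]
[{'point': [0.6713, 0.1889, 0.2424], 'score': 0.62}]
[{'point': [0.6696, 0.1901, 0.2406], 'score': 0.78}]
```

```bash
python3 -m jog '[-1,3,0,0,0,0,0, -1,2,0,0,0,0,0, -1,0,0,0,0,0,0]' 60;python3 -m jog '[-1,3,0,0,0,0,0, -1,0,0,0,0,0,0, -1,0,0,0,0,0,0]' 60
```

```text
clock: 49.9
eef_pos: [0.6587, 0.1895, 0.2094]
tcp_rot: [-1.567, 0.049, -0.051]
ft_force: [-12.5, 0.6, 4.3]
grip_width: -0.0001
clock: 50.2
eef_pos: [0.6588, 0.1895, 0.2095]
tcp_rot: [-1.568, 0.053, -0.046]
ft_force: [-28.0, -0.9, 9.1]
grip_width: 0.0001
```

```bash
python3 -m jog '[-1,-20,0,0,0,0,0, -1,-40,-20,0,0,0,0, -1,-50,-40,0,0,0,0, -1,-50,0,0,0,0,0, -1,-50,0,0,0,0,0, -1,-50,0,0,0,0,0, -1,0,0,0,0,0,0, -1,0,0,0,0,0,0]' 60; python3 - <<'E'
from h import *
st()
for n in ("scene","top"):
    p=snapshot(n); save(p,n+"34"); print(n,pinpoint("lip_top",p))
    for l in ("connector1_mid","nut1_mid","check_valve","tee","cap","bin_pivot"): print(l,[(np.round(d["point"],3).tolist(),round(d["score"],2)) for d in pinpoint(l,p)])
for b in blobs(p,(.55,.0),(.70,.4),.205,.3): print(b)
E
```

```text
clock: 51.0
eef_pos: [0.4142, 0.2052, 0.2599]
tcp_rot: [-1.566, 0.044, -0.055]
ft_force: [0.0, 0.0, -0.7]
grip_width: -0.0001
t 51.0 tcp [414.2 205.2 259.9] F [ 0.   0.  -0.7] grip -0.1 
q [ 0.46 -0.12  0.03  1.71 -0.    0.52] axes x,y,z: [[1.0, -0.06, 0.01], [0.01, 0.0, -1.0], [0.06, 1.0, 0.0]]
scene [{'point': [0.6705, 0.1887, 0.2405], 'score': 0.57}, {'point': [0.5109, 0.4729, -0.0028], 'score': 0.47}]
connector1_mid []
nut1_mid []
check_valve [([0.515, 0.474, -0.003], 0.74)]
tee [([0.528, -0.504, 0.001], 0.57)]
cap [([0.657, -0.46, -0.001], 0.65)]
bin_pivot []
top [{'point': [0.6704, 0.1909, 0.2403], 'score': 0.55}]
connector1_mid []
nut1_mid []
check_valve [([0.515, 0.476, 0.002], 0.67)]
tee [([0.531, -0.504, -0.0], 0.55)]
cap [([0.65, -0.455, 0.002], 0.82)]
bin_pivot [([0.666, 0.186, 0.016], 0.81)]
{'c': [670.2, 188.4], 'size': [100.0, 9.0], 'ang': 86.4, 'ztop': np.float64(241.9), 'mean': [669.0, 186.1, 232.8], 'px': [240, 216], 'n': 240}
```

View pics/top34.png

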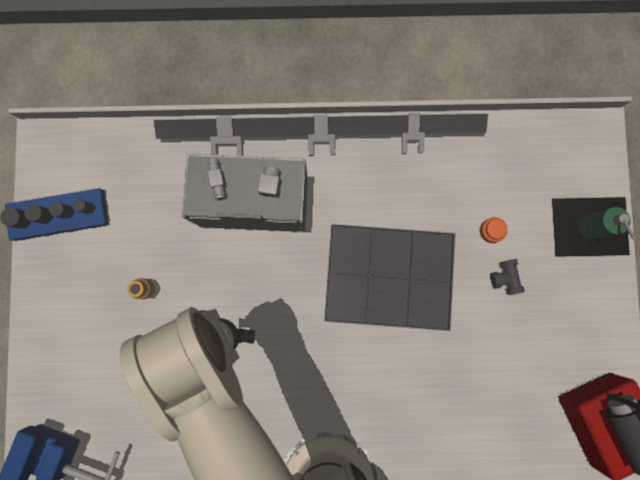

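View pics/scene34.png

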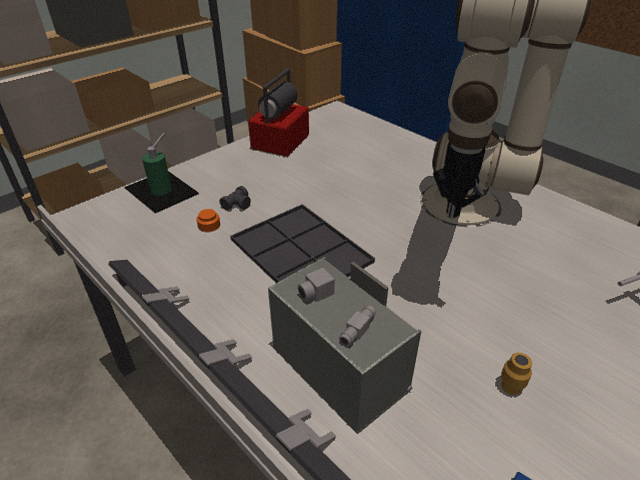

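The bin looks home: the lip centre is at x=0.670, which matches the pivot. One nut was stacked near the divider before closing, so I'll tip the bin partway, look inside, and close it again.

```bash
python3 - <<'E'
from h import *
plan([(binp(32,0,290,0),binR(0),7),(binp(32,0,202,0),binR(0),4)])
E
```

```text
[40.6, -6.4, 0.1, -0.0, 0.0, 0.001] 
[40.6, -6.4, 0.1, -0.0, 0.0, 0.001] 
[40.6, -6.4, 0.1, -0.001, 0.0, 0.001] 
[40.5, -6.5, 0.1, -0.0, 0.0, 0.0] 
[40.6, -6.5, 0.1, -0.001, 0.0, 0.001] 
[40.5, -6.5, 0.1, -0.0, 0.0, 0.0] 
[40.6, -6.5, 0.1, -0.001, 0.0, 0.001] 
  -> [698.  187.4 305. ]
[-0.0, 22.0, 0.0, 0.0, 0.0, -0.0] 
[-0.0, 22.0, 0.0, 0.0, 0.0, -0.0] 
[-0.0, 22.0, 0.0, 0.0, 0.0, -0.0] 
[-0.0, 22.0, 0.0, 0.0, 0.0, -0.0] 
  -> [698.  187.4 217. ]
```

```bash
python3 -m jog '[-1,40,-9,0,0,0,0, -1,40,-9,0,0,0,0, -1,40,-9,0,0,0,0, -1,40,-9,0,0,0,0, -1,40,-6,0,0,0,0, -1,40,-3,0,0,0,0, -1,38,0,0,0,0,0, -1,0,0,0,0,0,0, -1,0,0,0,0,0,0]' 60; python3 - <<'E'
from h import *
st()
plan([(binp(26,0,290,0),binR(0),1),(binp(26,0,202,0),binR(0),4)])
E
```

```text
clock: 52.7
eef_pos: [0.6866, 0.1877, 0.3034]
tcp_rot: [-1.568, 0.049, -0.052]
ft_force: [-0.3, 1.3, 0.3]
grip_width: 0.0001
t 52.7 tcp [686.6 187.7 303.4] F [-0.3  1.3  0.3] grip 0.1 
q [0.27 0.62 1.01 1.96 0.   0.33] axes x,y,z: [[1.0, -0.06, 0.0], [0.0, 0.0, -1.0], [0.06, 1.0, 0.0]]
[5.3, -1.5, 0.4, -0.002, 0.0, 0.002] 
  -> [691.9 187.8 305. ]
[0.0, 22.0, 0.0, 0.0, 0.0, -0.0] 
[0.0, 22.0, 0.0, 0.0, 0.0, -0.0] 
[0.0, 22.0, 0.0, 0.0, 0.0, -0.0] 
[0.0, 22.0, 0.0, 0.0, 0.0, -0.0] 
  -> [691.9 187.8 217. ]
```

```bash
python3 -m jog '[-1,6,20,0,0,0,0, -1,1,22,0,0,0,0, -1,0,22,0,0,0,0, -1,0,20,0,0,0,0, -1,0,0,0,0,0,0, -1,0,0,0,0,0,0]' 60; python3 - <<'E'
from h import *
st()
plan([(binp(19,0,202,0),binR(0),1)]+[(binp(18,0,202,q),binR(q),n) for q,n in ((.1,3),(.2,2),(.3,2),(.45,3))])
E
```

```text
clock: 53.3
eef_pos: [0.692, 0.1876, 0.2242]
tcp_rot: [-1.567, 0.045, -0.055]
ft_force: [-0.5, 0.2, 0.8]
grip_width: -0.0002
t 53.3 tcp [692.  187.6 224.2] F [-0.5  0.2  0.8] grip -0.2 
q [0.26 0.52 0.71 1.75 0.   0.33] axes x,y,z: [[1.0, -0.06, 0.01], [0.01, 0.0, -1.0], [0.06, 1.0, 0.0]]
[-7.1, 7.2, 0.2, -0.003, 0.001, 0.006] 
  -> [685.  188.2 217. ]
[-7.1, -0.3, 0.0, -0.0, -0.0, -0.033] 
[-7.1, -0.5, 0.0, -0.0, -0.0, -0.033] 
[-7.0, -0.7, 0.0, -0.0, -0.0, -0.034] 
  -> [663.8 189.6 217.8]
[-10.1, -0.4, 0.0, -0.0, -0.0, -0.05] 
[-10.2, -0.9, 0.0, -0.0, -0.0, -0.05] 
  -> [643.5 190.9 216.5]
[-10.1, -0.4, 0.0, -0.0, -0.0, -0.05] 
[-10.1, -0.9, 0.0, -0.0, -0.0, -0.05] 
  -> [623.6 192.2 213.3]
[-10.1, -0.2, 0.0, -0.0, -0.0, -0.05] 
[-10.1, -0.6, 0.0, -0.0, -0.0, -0.05] 
[-10.1, -1.2, 0.0, -0.0, -0.0, -0.05] 
  -> [594.5 194.1 204.7]
```

```bash
python3 -m jog '[-1,-7,5,0,0,0,0, -1,-7,-0.3,0,0,0,-0.033, -1,-7,-0.5,0,0,0,-0.033, -1,-7,-0.7,0,0,0,-0.034, -1,-10,-0.5,0,0,0,-0.05, -1,-10,-0.8,0,0,0,-0.05, -1,-10,-0.5,0,0,0,-0.05, -1,-10,-0.8,0,0,0,-0.05, -1,-10,-0.5,0,0,0,-0.05, -1,-10,-0.6,0,0,0,-0.05, -1,-10,-0.8,0,0,0,-0.05, -1,0,0,0,0,0,0]' 60; python3 - <<'E'
from h import *
st()
p=snapshot("wrist"); save(p,"wrist35")
plan([(binp(18,0,202,q),binR(q),n) for q,n in ((.5,1),(.6,2),(.65,1))])
E
```

```text
clock: 54.5
eef_pos: [0.5953, 0.1939, 0.2064]
tcp_rot: [-1.551, -0.31, -0.409]
ft_force: [0.8, -0.3, -0.6]
grip_width: 0.0004
t 54.5 tcp [595.3 193.9 206.4] F [ 0.8 -0.3 -0.6] grip 0.4 
q [ 0.4  -0.16 -0.19  1.12 -0.2   0.43] axes x,y,z: [[0.9, -0.06, 0.44], [0.44, -0.02, -0.9], [0.06, 1.0, 0.0]]
[-12.5, 0.4, -0.0, -0.004, -0.001, -0.043] 
  -> [585.1 194.8 200.9]
[-10.1, -0.4, -0.0, -0.0, 0.0, -0.05] 
[-10.1, -0.9, -0.0, -0.001, 0.0, -0.05] 
  -> [567.  195.9 191.9]
[-10.2, -0.6, -0.0, 0.0, 0.0, -0.05] 
  -> [558.3 196.5 186.7]
```

View pics/wrist35.png

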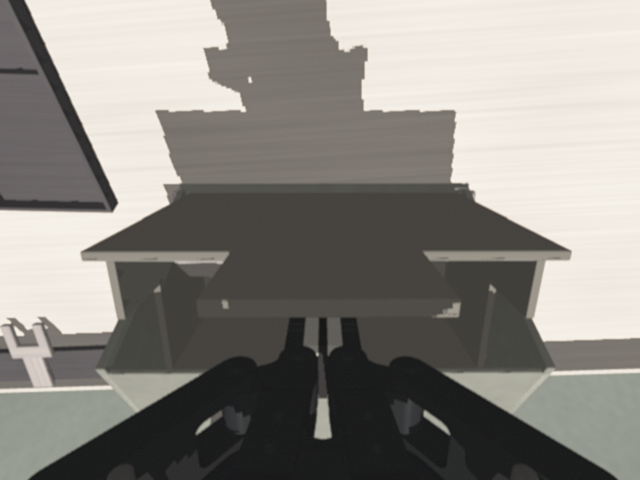

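```bash
python3 -m jog '[-1,-11,0,0,0,0,-0.043, -1,-10,-0.4,0,0,0,-0.05, -1,-10,-0.9,0,0,0,-0.05, -1,-10,-0.6,0,0,0,-0.05, -1,8,0,0,0,0,0, -1,3,-30,0,0,0,0.05, -1,0,-45,0,0,0,0.1, -1,0,-45,0,0,0,0.12, -1,0,-40,0,0,0,0.12, -1,0,0,0,0,0,0.12, -1,0,0,0,0,0,0.05, -1,0,0,0,0,0,0]' 60; python3 - <<'E'
from h import *
st()
p=snapshot("wrist"); save(p,"wrist36")
p=snapshot("top"); save(p,"top36"); hmap(p,ys=range(-125,130,8),xs=range(-100,15,8)); print(pinpoint("lip_top",p))
c=p["color"][150:300,170:320,::-1]; cv2.imwrite("pics/crop36.png",cv2.resize(c,None,fx=4,fy=4,interpolation=cv2.INTER_CUBIC))
E
```

```text
clock: 55.75
eef_pos: [0.4932, 0.2003, 0.3283]
tcp_rot: [-1.569, -0.021, -0.124]
ft_force: [0.8, 0.3, -0.3]
grip_width: -0.0001
t 55.75 tcp [493.2 200.3 328.3] F [ 0.8  0.3 -0.3] grip -0.1 
q [ 0.41  0.02  0.29  1.76 -0.04  0.47] axes x,y,z: [[0.99, -0.07, 0.09], [0.09, -0.0, -1.0], [0.07, 1.0, 0.0]]
x: [-100, -92, -84, -76, -68, -60, -52, -44, -36, -28, -20, -12, -4, 4, 12]
 -125   -8   -9  111  121  128  129   97  101   84  111   82   84   86  100  135
 -117  129  126  116  105   95   85   78   64   55   48   71   84   83   82  175
 -109  131  125  118  104   98   86   76   64   54   49   70   83   81   83  174
 -101  132  125  115  107   97   86   76   65   54   48   70   85   83   83  171
  -93  132  129  114  108   96   86   75   65   52   48   78   83   83   83  174
  -85  132  127  115  104   94   86   75   65   55   46   77   83   82   82   82
  -77  132  125  115  106   97   83   75   65   57   57   69   78   80   80  175
  -69  134  127  116  106   96   84   75   63   61   66   72   81   83   78  175
  -61  132  129  115  107   97   84   76   62   61   68   74   78   83   7
[... 1222 characters left out ...]
   67  135  128  116  107   96   84   76   70   89   65   74   72   59  116  178
   75  132  126  118  105   96   85   76   68   77   65   70   71   56   50   33
   83  134  127  117  106   93   83   82   89   95   87   76   72   61   55  175
   91  132  127  116  106   96   85   81   91   95   91   77   73   62   56  177
   99  133  126  117  107   95   85   76   92   92   76   73   72   61   54  178
  107  130  128  119  106   96   85   74   67   55   49  -99   68  -99  179  177
  115  132  128  115  105   98   85   76   64   56   45   34   26   14   14  174
  123  129  126  119  125  122  121  118  110   96   86   78   75   77   88   90
[{'point': [0.5301, 0.2039, 0.1895], 'score': 0.79}]
```

View pics/crop36.png

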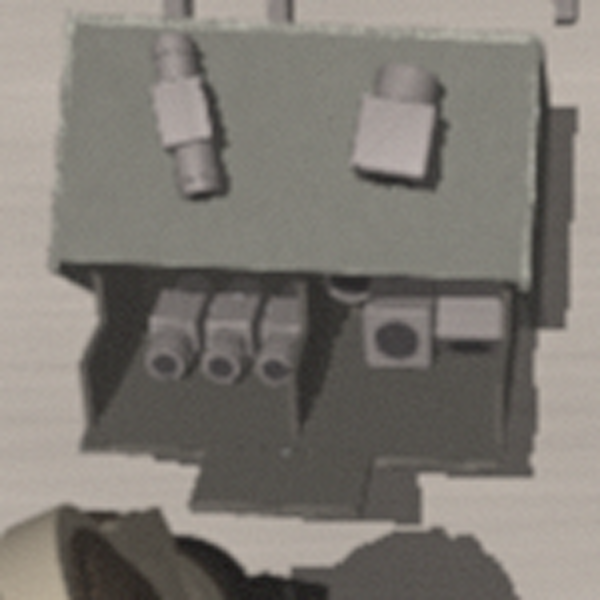

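View pics/wrist36.png

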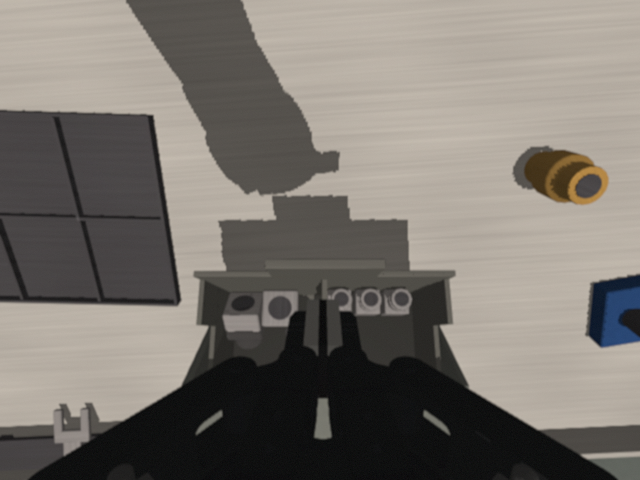

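The crop shows three connectors in the left compartment, at about (165..275, 370). The right compartment holds three nuts, at about (398,335), (470,320) and (350,288). All sit low, below the walls. Closing again.

```bash
python3 - <<'E'
from h import *
q=.66
p0,R0=st(False)
plan([(p0+[-70,0,-60],R0,2),(binp(-60,0,195,q),binR(q),6)])
E
```

```text
[-37.6, 26.5, -2.3, 0.0, 0.0, 0.0] 
[-37.7, 26.5, -2.4, 0.0, 0.0, 0.0] 
  -> [421.1 200.2 268.5]
[10.8, 23.8, 0.8, -0.001, -0.0, -0.094] 
[8.5, 24.8, 0.8, -0.0, -0.0, -0.094] 
[6.1, 25.4, 0.8, -0.0, -0.0, -0.094] 
[3.7, 25.9, 0.8, -0.001, -0.0, -0.094] 
[1.3, 26.1, 0.8, -0.0, -0.001, -0.094] 
[-1.2, 26.2, 0.8, -0.001, -0.0, -0.094] 
  -> [499.4 200.3 132.3]
```

```bash
python3 -m jog '[-1,-38,26,-2,0,0,0, -1,-38,27,-2,0,0,0, -1,11,24,1,0,0,-0.094, -1,8,25,1,0,0,-0.094, -1,6,25,1,0,0,-0.094, -1,4,26,1,0,0,-0.094, -1,1,26,1,0,0,-0.094, -1,-1,26,1,0,0,-0.094, -1,0,0,0,0,0,0, -1,0,0,0,0,0,0]' 60; python3 - <<'E'
from h import *
st()
p=snapshot("scene"); print(pinpoint("lip_top",p))
plan([(binp(-22,0,195,.65),binR(.65),3)]+[(binp(-12,0,195,q),binR(q),n) for q,n in ((.6,2),(.4,6))])
E
```

```text
clock: 56.9
eef_pos: [0.497, 0.2025, 0.1331]
tcp_rot: [-1.525, -0.467, -0.565]
ft_force: [0.4, -0.5, 2.2]
grip_width: -0.0001
t 56.9 tcp [497.  202.5 133.1] F [ 0.4 -0.5  2.2] grip -0.1 
q [ 0.58 -0.52 -0.67  0.86 -0.37  0.54] axes x,y,z: [[0.79, -0.05, 0.61], [0.61, -0.04, -0.79], [0.06, 1.0, 0.0]]
[{'point': [0.5333, 0.2006, 0.1907], 'score': 0.86}, {'point': [0.5167, 0.4764, 0.0001], 'score': 0.22}]
[12.8, 1.1, -0.9, -0.002, -0.001, 0.004] 
[12.8, 1.0, -1.0, -0.002, -0.001, 0.004] 
[12.8, 0.9, -0.9, -0.001, -0.001, 0.003] 
  -> [530.7 198.3 156.9]
[9.9, -0.2, -0.0, -0.0, 0.0, 0.025] 
[9.9, -0.4, -0.0, -0.0, 0.0, 0.025] 
  -> [546.2 197.3 169.2]
[6.5, 0.3, -0.0, -0.0, 0.0, 0.033] 
[6.5, 0.0, -0.0, -0.0, 0.0, 0.033] 
[6.5, -0.2, -0.0, -0.0, 0.0, 0.034] 
[6.5, -0.4, -0.0, -0.0, 0.0, 0.033] 
[6.5, -0.6, -0.0, -0.0, 0.0, 0.034] 
[6.4, -0.8, -0.0, -0.0, 0.0, 0.033] 
  -> [579.2 195.2 189.9]
```

```bash
python3 -m jog '[-1,13,1,-1,0,0,0.004, -1,13,1,-1,0,0,0.004, -1,13,1,-1,0,0,0.003, -1,10,-0.3,0,0,0,0.025, -1,10,-0.3,0,0,0,0.025, -1,6,-0.3,0,0,0,0.033, -1,7,-0.3,0,0,0,0.033, -1,6,-0.3,0,0,0,0.034, -1,7,-0.3,0,0,0,0.033, -1,6,-0.3,0,0,0,0.034, -1,7,-0.3,0,0,0,0.033, -1,0,0,0,0,0,0]' 60; python3 - <<'E'
from h import *
st()
p=snapshot("scene"); print(pinpoint("lip_top",p))
plan([(binp(-12,0,195,q),binR(q),n) for q,n in ((.4,1),(.1,10))])
E
```

```text
clock: 58.2
eef_pos: [0.5811, 0.1936, 0.1873]
tcp_rot: [-1.557, -0.261, -0.364]
ft_force: [-0.3, -0.5, 0.4]
grip_width: -0.0
t 58.2 tcp [581.1 193.6 187.3] F [-0.3 -0.5  0.4] grip -0.0 
q [ 0.4  -0.14 -0.19  1.16 -0.17  0.44] axes x,y,z: [[0.92, -0.06, 0.39], [0.39, -0.02, -0.92], [0.07, 1.0, 0.0]]
[{'point': [0.5781, 0.196, 0.2241], 'score': 0.85}]
[0.9, -3.7, 1.5, -0.002, -0.001, -0.002] 
  -> [579.2 195.1 189.9]
[5.8, 0.5, 0.0, -0.0, -0.0, 0.03] 
[5.8, 0.3, 0.0, -0.0, -0.0, 0.03] 
[5.8, 0.2, 0.0, -0.0, -0.0, 0.03] 
[5.9, -0.0, 0.0, -0.0, -0.0, 0.03] 
[5.8, -0.2, 0.0, -0.0, -0.0, 0.03] 
[5.8, -0.4, 0.0, -0.0, -0.0, 0.03] 
[5.8, -0.5, 0.0, -0.0, -0.0, 0.03] 
[5.8, -0.7, 0.0, -0.0, -0.0, 0.03] 
[5.8, -0.9, 0.0, -0.0, -0.0, 0.03] 
[5.8, -1.0, 0.0, -0.0, -0.0, 0.03] 
  -> [634.6 191.5 207.8]
```

```bash
python3 -m jog '[-1,1,-2,1,0,0,0, -1,6,0,0,0,0,0.03, -1,6,0,0,0,0,0.03, -1,6,0,0,0,0,0.03, -1,6,0,0,0,0,0.03, -1,6,0,0,0,0,0.03, -1,6,-0.5,0,0,0,0.03, -1,6,-0.5,0,0,0,0.03, -1,6,-0.7,0,0,0,0.03, -1,6,-0.9,0,0,0,0.03, -1,5,-1,0,0,0,0.03, -1,0,0,0,0,0,0]' 60; python3 -m jog '[-1,5,-0.2,0,0,0,0.025, -1,5,-0.2,0,0,0,0.025, -1,5,-0.2,0,0,0,0.025, -1,5,-0.2,0,0,0,0.02, -1,0,0,0,0,0,0]' 60; python3 -m jog '[-1,3,0,0,0,0,0, -1,2,0,0,0,0,0, -1,0,0,0,0,0,0]' 60
```

```text
clock: 59.5
eef_pos: [0.6356, 0.1913, 0.2071]
tcp_rot: [-1.569, -0.026, -0.127]
ft_force: [-0.5, -0.5, -0.1]
grip_width: -0.0002
clock: 60.0
eef_pos: [0.6551, 0.1901, 0.209]
tcp_rot: [-1.568, 0.048, -0.053]
ft_force: [-0.2, 0.1, 0.1]
grip_width: -0.0001
clock: 60.3
eef_pos: [0.6586, 0.1899, 0.2097]
tcp_rot: [-1.568, 0.049, -0.051]
ft_force: [-5.9, -0.9, 0.0]
grip_width: 0.0
```

```bash
python3 -m jog '[-1,3,0,0,0,0,0, -1,0,0,0,0,0,0, -1,0,0,0,0,0,0]' 60; python3 -m jog '[-1,-20,0,0,0,0,0, -1,-40,-20,0,0,0,0, -1,-50,-40,0,0,0,0, -1,-50,0,0,0,0,0, -1,-50,0,0,0,0,0, -1,-50,0,0,0,0,0, -1,0,0,0,0,0,0, -1,0,0,0,0,0,0]' 60; python3 - <<'E'
from h import *
st()
for n in ("scene","top"):
    p=snapshot(n); save(p,n+"40"); print(n,pinpoint("lip_top",p))
    for l in ("connector1_mid","nut1_mid","check_valve","tee","cap"): print(l,[(np.round(d["point"],3).tolist(),round(d["score"],2)) for d in pinpoint(l,p)])
for b in blobs(p,(.55,.0),(.70,.4),.205,.3): print(b)
E
```

```text
clock: 60.6
eef_pos: [0.6587, 0.1899, 0.2097]
tcp_rot: [-1.568, 0.052, -0.046]
ft_force: [-22.4, -0.1, 4.1]
grip_width: 0.0
clock: 61.4
eef_pos: [0.4134, 0.2055, 0.2609]
tcp_rot: [-1.566, 0.044, -0.054]
ft_force: [1.1, 0.0, 0.9]
grip_width: -0.0001
t 61.4 tcp [413.4 205.5 260.9] F [1.1 0.  0.9] grip -0.1 
q [ 0.46 -0.12  0.03  1.71  0.    0.52] axes x,y,z: [[1.0, -0.06, 0.01], [0.01, 0.0, -1.0], [0.06, 1.0, 0.0]]
scene [{'point': [0.6691, 0.1929, 0.2418], 'score': 0.94}]
connector1_mid [([0.745, 0.125, 0.237], 0.65)]
nut1_mid []
check_valve [([0.514, 0.475, -0.004], 0.73)]
tee [([0.527, -0.506, 0.0], 0.58)]
cap [([0.655, -0.459, 0.0], 0.64)]
top [{'point': [0.6677, 0.1932, 0.2352], 'score': 0.8}]
connector1_mid [([0.669, 0.193, 0.24], 0.51)]
nut1_mid []
check_valve [([0.512, 0.475, 0.002], 0.74), ([0.669, 0.187, 0.018], 0.45)]
tee [([0.525, -0.503, 0.001], 0.85), ([0.67, 0.187, 0.016], 0.2)]
cap [([0.651, -0.454, -0.003], 0.94)]
{'c': [670.3, 188.7], 'size': [100.0, 9.0], 'ang': 86.2, 'ztop': np.float64(242.0), 'mean': [669.0, 186.4, 232.8], 'px': [240, 216], 'n': 240}
```

View pics/scene40.png

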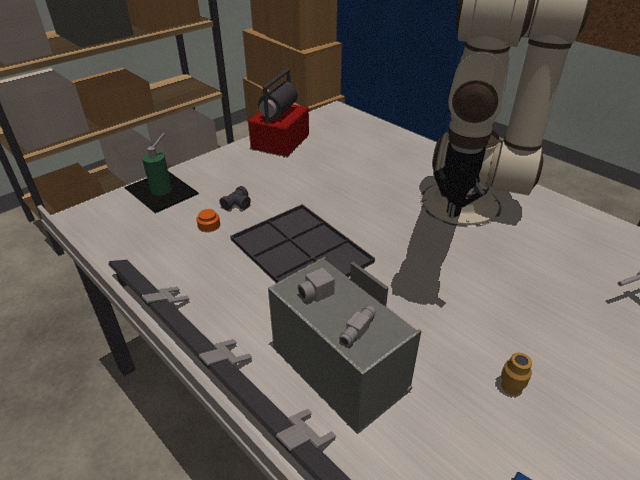

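The lip is upright at the same end stop as after the first close (x=0.670). The tray is empty, nothing lies loose, and the check valve, tee and cap have not moved. I'm handing in.

```bash
python3 -c "
from cell import robot
print(robot.finish_job())"
```

```text
the job is handed in; nothing more can be done
None
```

I tipped the bin to its stop and put all three connectors in the left compartment and all three nuts in the right, each under its sample. I then pushed the bin home and handed the job in at about 61 s.

**Last checks:**
- **Contents:** After the first close I tipped the bin back to about 0.65 rad to look inside. All six fittings were low and in the correct compartments. I did not look inside again after the second close.
- **Bin home:** On the final close the lip met a hard stop and took a 22 N push. It stayed at x ≈ 0.670 after I backed away, the same place as after the first close.
- **Bench:** The tray is empty, and the check valve, tee and cap are within a few mm of where they started. The gripper was clear of everything.

**Problems on the way:**
- **Divider contact:** The last nut caught on the divider while I was lowering it, and the wrist force peaked at about 109 N, against the 120 N limit. I backed off and released it from higher up.
- **Nudge:** Pushing the stacked nuts back with the fingers also pushed the bin from 0.85 to about 0.57 rad, still above the 0.5 needed. All six were already in their compartments at the full tip by then.
- **False detections:** In the final pictures the network gave low to moderate scores for a "connector" at the nut sample and another at the lip. I saw no fitting there in the scene picture.

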